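# Load a shim and clamp bracket into a sprung kit tray

## Robot

A 6-joint arm with a two-finger parallel gripper is mounted at the origin on the work surface. World frame = base frame: x ahead of the robot, y to its left, z up, the work surface at z = 0. Lengths are in m, angles in rad, forces in N, time in s.
With the tool pointing down it reaches from about 0.35 to 0.775 m from the base axis. Payload 7.3 kg.
Tool frame: the origin (TCP) lies at the very end of the fingers, on their centre line; the grasp point (between the pads) lies 19 mm behind it; x points along the fingers, y is the direction in which the jaws open and shut, and the axes are right-handed (so a half turn about x gives the same grasp; the last joint's range is limited). The gripper opens to 92 mm and grips with 3 to 60 N. Pads are 19 mm wide; open, the fingers measure 130 mm over their backs; the gripper's body (75 mm by 190 mm) begins 47 mm behind the grasp point.
Start: joints at [1.155, 0.342, 1.524, -0, 1.275, -0.146], TCP at [0.14, 0.506, 0.187] pointing down, gripper open.
Joint ranges: [-2.53, 2.53], [-0.77, 2.02], [0.04, 2.7], [-1, 4.14], [0.28, 2.66], [-3.11, 3.11]. Speed limits (rad/s): [2.57, 2.57, 3.14, 3.14, 3.14, 3.14].

## Interface

Orientations are given as [roll, pitch, yaw] about the fixed x, y, z axes, in that order (R = Rz(yaw) Ry(pitch) Rx(roll)).
In Python, from cell import robot gives the robot as it stands.
- The arm moves only by the tool play_rows, never from a script. Its argument "moves" is a list that holds one entry, the list of rows, each a list of 5 numbers: the shift along the tool's x, y, z in m, then the turn about the tool's x in degrees, then the opening, from -1 (shut) to 1 (fully open), so that 0 is half open. A call has exactly 10 rows; each row shifts and turns the pose as measured when the row begins, along the tool's axes as they then stand; what a row does not reach is not made up. A row lasts 1/10 s, in which the tool goes at most 50 mm and 8.59 degrees, less where a joint would pass 70% of its speed; a pose out of reach is approached as far as the arm can. A call with a gripper value outside its range is refused whole. The fingers move at their own pace and stop on an object; "grip_force" is the grip in N (left out, the last holds). Time passes only in rows, so rows that do not move let the fingers close, or fill a call up. It gives the time, the measured TCP pose, the force and the opening at its end, in the units of the state.
- robot.observe(): the state, without advancing time (a new reading comes with each control period).
- robot.read_camera(name): name is "scene" or "top" or "wrist"; returns the picture (400x640x3 uint8, red, green, blue); there is no depth.
- robot.get_calibration(name): a dict with "mtx" (3x3 intrinsics, pixels), "k1" (the pictures are not rectified: a ray, as slopes to the right and down, at radius r is drawn at 1 + k1 r^2 times it, then the intrinsics apply), "view" (4x4, takes a point from world to camera coordinates). Camera axes: x right, y up, looking along -z (the intrinsics and any distortion apply to the point x, -y, -z); pixel columns grow to the right and rows downward; lengths in m; the calibration is good to about 2 mm. A picture is of the moment at which its call begins: read the wrist's pose just before it. get_calibration takes no time and is no camera call; for the wrist camera it gives the pose at the moment of the call.
- robot.hand_in(): hands the job in, once; it reports no verdict.
Trained networks look in the newest picture that a camera, given by its name, has taken for a name from the list of things; names that differ only in an ending like _2 or _b are one class to them, and where a whole thing is asked for, a point or a joint stands for the part that bears it (a point fixed in the world has none). Each returns a list of dicts, best first, with "score" (0 to 1); they miss things now and then, are a little off and sometimes report something else, mostly with a low value. They report only what shows in the picture. A call takes as long as a camera call. They do not tell look-alikes from the thing itself.
- robot.spot_in(camera, label): "point" ([column, row] in pixels, amid what is visible of it).
The state is a dict: "time": time; "qpos": joint angles; "qvel": joint speeds; "joint_efforts": joint torques, N m; "tool_pos": TCP position; "tool_rot": TCP orientation; "contact_force": force on the tool from outside, world axes, zero at the start; "torque": the same for the moment, N m; "opening": finger opening in m.
Only numpy, scipy, OpenCV 4.12 (cv2) and the standard library are available. Lean on these libraries where they do the work, as an engineer would, in place of code of your own. Each camera call takes 0.05 s, during which the arm holds its last target.

## Task

Make up the press-repair kit in the orange-posted tray: lay the slotted brass shim flat on the sprung bed and let go of it, then put the clamp bracket (aluminium plate with the blue lug) on top of it. Press the bracket down against the springs until both red catches snap over the ends of its plate and hold it down, then let go. Leave the other things on the bench where they are.

Things in the scene. Friction and masses are not known exactly. Their poses are not given: they have to be found in the camera images.
- tray: Kit tray screwed to the bench (mm). Origin: centre of its underside. x long axis, y short axis, z up. Grey base 240 x 130 x 10. Orange side guides: inner faces y = +-28, |x| 38 to 58; orange end stops: inner faces x = +-78, |y| 13 to 25; all straight to 88 high, flared outward to 102. For |x| under 38 both long sides are open, so fingers can straddle the nest. Sprung bed in the middle, red catch at each end.
- nest (a point): Centre of the bed's upper face when the bed is fully up: 50 mm above the bench, on the tray's centre; axes as the tray. The shim's underside goes here.
- bed_top (a point): Centre of the upper face of the aluminium bed, moves with the bed; axes as the tray. Bed 40 mm wide (y), with 5 mm high lips at x = +-58 that take the 110 mm long shim with 3 mm to spare at each end.
- bed (a joint): How far the sprung bed is pressed down, in m: 0 up, 0.022 bottomed. Spring: 7 N preload plus 0.5 N per mm. About 0.013 with the kit latched.
- catch_a (a joint): Red spring catch (about 1 N) at the tray's +x end; value in m: 0 closed, up to 0.014 pushed outward. Closed, its nose reaches in to x = 68 mm, the nose's underside 53 mm above the bench; its face slopes at 65 degrees out to x = 78, 77 mm high. The bracket's end pushes it out on the way down; it snaps back over the plate once the plate's top is below 53 mm.
- catch_b (a joint): The same catch at the tray's -x end; 0 closed, grows outward, in m.
- shim_center (a point): Brass U-shaped slotted shim, 110 (x) x 50 (y) x 8 mm thick, 0.3 kg; the slot, 16 wide, 60 long, opens at its +x end. Point: centre of the plate, half-way up (4 mm above its underside). Lies flat on the bench; grip it across its 50 mm width at the middle. Either way round will do in the tray.
- bracket_center (a point): Clamp bracket, 0.26 kg: aluminium plate 150 (x) x 50 (y) x 8 mm, blue lug in the middle 50 (x) x 30 (y), lug top 48 above the underside. Point: centre, 24 above the underside. Grip the lug across its 30. Either way round. In the tray it meets the catch slopes with its underside about 70 above the bench; pressing home takes up to about 20 N; latched, its underside is 45 above the bench.
- offcut: plain aluminium offcut, 90 x 40 x 8, no slot: a bystander, not the shim. Leave it alone. Origin: at its middle on the bench
- flange: round steel flange, 100 across, 30 high. Leave it alone. Origin: at its middle on the bench
- wrench: steel wrench, 190 long. Leave it alone. Origin: at its middle on the bench
- hammer: hammer, 260 long. Leave it alone. Origin: at its middle on the bench
- grease: green can, 68 across, 85 high. Leave it alone. Origin: at its middle on the bench
- bar: square steel bar, 130 x 30 x 30. Leave it alone. Origin: at its middle on the bench
- brush: hand brush, 200 long. Leave it alone. Origin: at its middle on the bench
Mind the look-alikes: they are no part of the job. What is meant by the part that bears bracket_center is not purple or turquoise, and is the larger of those in its own colour.

How it is judged:
By the outcome, as a careful person would: the job done as asked, in the order asked, and still so for the second after the job is handed in, with the robot touching nothing.
It also fails if it takes over 67 s, if anything falls off the work surface, if the arm or the gripper's body presses on something with over 40 N, if the wrist force passes 120 N, or if a joint passes its speed limit or range.

## Working session

There is one attempt and no reset: what is moved stays moved. The work goes in short steps, Python scripts to look and compute and a tool call to move; the robot and the scene stay as the last step left them, time stands still between calls to the robot, and variables do not carry over. Pictures are saved under pics/ and viewed, and the job is handed in when it is done.

Besides the shell and the picture viewer there is one more tool, called after "Request:" as name([rows], argument=value, ...), one row to a line, values as JSON. play_rows: Moves the arm, as the interface text tells. Its arguments: {"type":"object","properties":{"moves":{"type":"array"},"grip_force":{"type":"number"}},"required":["moves"]}

```bash
mkdir -p pics; ls
cat > h.py <<'E'
import numpy as np, cv2
from cell import robot
def snap(n,f):
    im=robot.read_camera(n); cv2.imwrite('pics/'+f,cv2.cvtColor(im,cv2.COLOR_RGB2BGR)); return im
def ray(c,px):
    k=c['mtx']; k=np.array(k); v=np.array(c['view'])
    p=cv2.undistortPoints(np.array([[px]],float),k,np.array([c['k1'],0,0,0],float))[0,0]
    d=np.array([p[0],-p[1],-1.]); R=v[:3,:3]; t=v[:3,3]
    return -R.T@t, R.T@d
def onz(c,px,z):
    o,d=ray(c,px); s=(z-o[2])/d[2]; return o+s*d
def proj(c,P):
    P=np.atleast_2d(P); v=np.array(c['view']); q=P@v[:3,:3].T+v[:3,3]
    q=q*[1,-1,-1]
    return cv2.projectPoints(q,np.zeros(3),np.zeros(3),np.array(c['mtx']),np.array([c['k1'],0,0,0],float))[0][:,0]
E
python3 - <<'E'
from h import *
print(robot.observe())
for n in ['scene','top','wrist']: snap(n,n+'0.png'); print(n,robot.get_calibration(n))
E
```

```text
pics
{'time': 0.0, 'qpos': array([ 1.15503580e+00,  3.42705932e-01,  1.52505100e+00, -2.90300086e-06,
        1.27539517e+00, -1.46015317e-01]), 'qvel': array([ 7.07252061e-05,  1.41641107e-03, -1.45090193e-03,  1.00211010e-03,
       -4.45917898e-05, -1.14659847e-04]), 'joint_efforts': array([-2.27573037e-03, -4.31245244e+01, -2.44216865e+01,  7.16507155e-02,
        5.59366483e-02, -1.12683140e-04]), 'tool_pos': array([0.13969495, 0.50557181, 0.18654187]), 'tool_rot': array([-1.71503156,  1.56923688, -1.98477593]), 'contact_force': array([ 0.25577958, -0.59151144,  0.19879834]), 'torque': array([-0.02524557,  0.04989048,  0.01399886]), 'opening': 0.09168419531527172}
scene {'mtx': array([[486.56091143,   0.        , 318.16072457],
       [  0.        , 486.56091143, 202.29678017],
       [  0.        ,   0.        ,   1.        ]]), 'k1': -0.022513391095270563, 'view': array([[-0.03025862,  0.99952082,  0.00652211, -0.09075841],
       [-0.85235527, -0.02921059,  0.52214675,  0.44924373],
       [ 0.52208707,  0.01024028,  0.85283072, -1.66191126],
       [ 0.        ,  0.        ,
[... 326 characters left out ...]
 9.85829186e-01,  2.84245200e-02,  1.65326531e-01,
        -5.66623135e-01],
       [-1.65400459e-01,  2.53335647e-04,  9.86226457e-01,
        -1.26650773e+00],
       [ 0.00000000e+00,  0.00000000e+00,  0.00000000e+00,
         1.00000000e+00]])}
wrist {'mtx': array([[355.60309812,   0.        , 321.25857282],
       [  0.        , 355.60309812, 197.76978334],
       [  0.        ,   0.        ,   1.        ]]), 'k1': 0.0021418608266589203, 'view': array([[ 0.26680172,  0.96374988, -0.00173673, -0.52300793],
       [-0.92926524,  0.2567765 , -0.26557849,  0.03342747],
       [-0.25550528,  0.07247068,  0.96408768, -0.38919192],
       [ 0.        ,  0.        ,  0.        ,  1.        ]])}
```

View pics/top0.png

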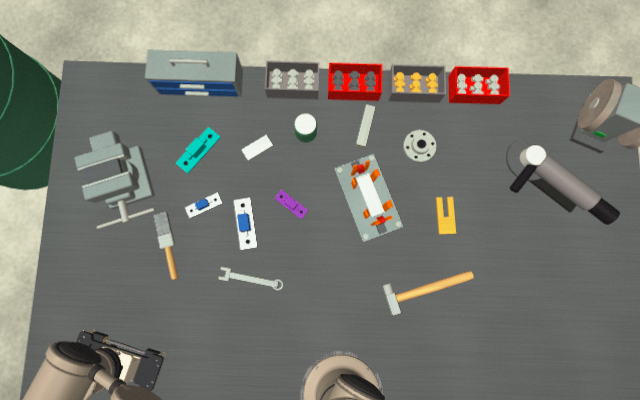

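View pics/scene0.png

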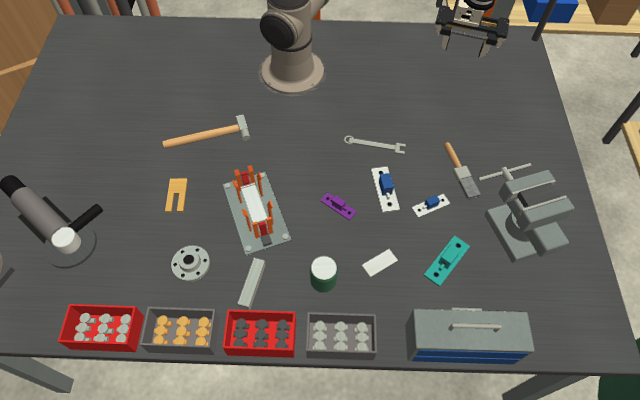

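View pics/wrist0.png

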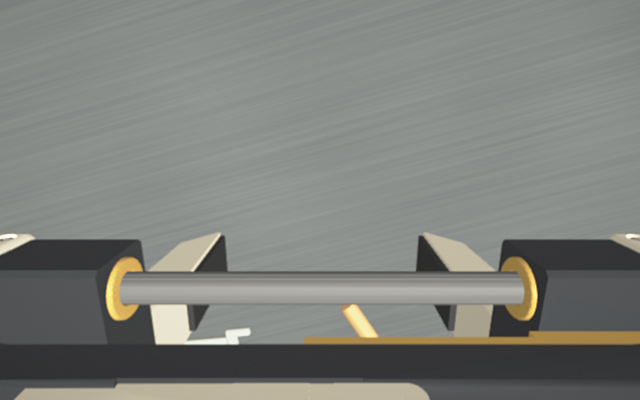

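The top view shows two blue-lug brackets, at (203,205) and (244,223); there are also purple (291,204) and turquoise (198,149) ones. The one at (244,223) fits because it is the larger of the blue two. The only slotted brass shim is at (446,215), and the tray is at (369,197). I'll confirm with enlarged crops.

Run:
```python
import cv2,numpy as np
im=cv2.imread('pics/top0.png')
a=cv2.resize(im[185:260,180:270],None,fx=6,fy=6,interpolation=cv2.INTER_CUBIC)[:, :540]
b=cv2.resize(im[185:245,420:475],None,fx=6,fy=6,interpolation=cv2.INTER_CUBIC)
c=np.zeros((450,540+330,3),np.uint8);c[:450,:540]=a;c[:360,540:]=b
cv2.imwrite('pics/cr1.png',c[:, :])
cv2.imwrite('pics/cr1.png',cv2.resize(c,(783,405)))
cv2.imwrite('pics/cr2.png',cv2.resize(im[145:250,325:410],None,fx=5.5,fy=5.5,interpolation=cv2.INTER_CUBIC))
```

```text
(no output)
```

View pics/cr1.png

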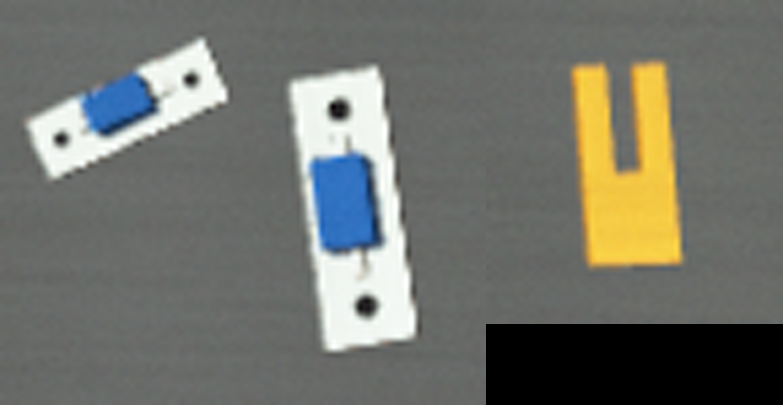

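View pics/cr2.png

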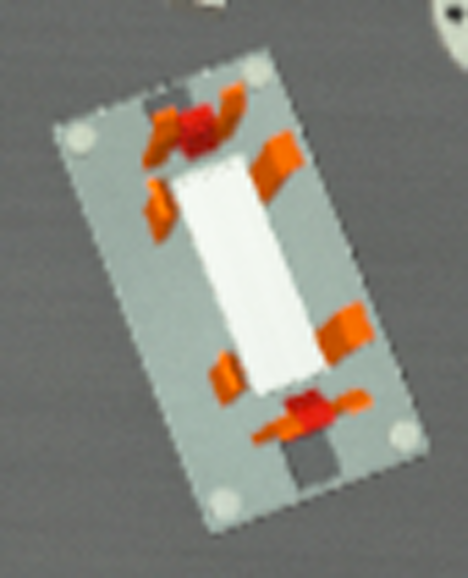

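```bash
cat > m.py <<'E'
from h import *
def rect(cam,im,seed,z,kind,win=70):
    c=robot.get_calibration(cam)
    hsv=cv2.cvtColor(im,cv2.COLOR_RGB2HSV).astype(int); H,S,V=hsv[...,0],hsv[...,1],hsv[...,2]
    m={'brass':(S>150)&(H>12)&(H<32)&(V>120),'white':(V>200)|((S>120)&(H>100)&(H<125)),'blue':(S>120)&(H>100)&(H<125),'tray':((V>125)|(S>100))}[kind]
    m=m.astype(np.uint8)
    w=np.zeros_like(m); x,y=map(int,seed); w[max(0,y-win):y+win,max(0,x-win):x+win]=1; m*=w
    n,l,st,ce=cv2.connectedComponentsWithStats(m)
    i=min(range(1,n),key=lambda i:-st[i,4] if True else 0)
    k=cv2.findContours((l==i).astype(np.uint8),cv2.RETR_EXTERNAL,cv2.CHAIN_APPROX_NONE)[0][0][:,0]
    P=np.array([onz(c,p,z)[:2] for p in k.astype(float)])
    r=cv2.minAreaRect((P*1000).astype(np.float32)); return r,st[i]
E
python3 - <<'E'
from m import *
t=cv2.cvtColor(cv2.imread('pics/top0.png'),cv2.COLOR_BGR2RGB);s=cv2.cvtColor(cv2.imread('pics/scene0.png'),cv2.COLOR_BGR2RGB)
for nm,k,z,pt,ps,w in [('shim','brass',.008,(446,215),(176,194),30),('brk','white',.008,(246,223),(385,189),28),('lug','blue',.048,(246,223),(387,184),22),('tray','tray',.010,(369,197),(257,212),45)]:
    print(nm,rect('top',t,pt,z,k,w)); print(nm,rect('scene',s,ps,z,k,w))
E
```

```text
shim (((515.7025146484375, -301.4099426269531), (108.74180603027344, 51.01808166503906), 3.409179925918579), array([436, 197,  20,  37, 532], dtype=int32))
shim (((564.417724609375, -314.1033935546875), (16.538116455078125, 16.666181564331055), 10.702215194702148), array([165, 206,   7,   6,  18], dtype=int32))
brk (((474.2086486816406, 296.1478271484375), (149.2403564453125, 49.343318939208984), 11.045463562011719), array([234, 198,  23,  52, 748], dtype=int32))
brk (((473.2842712402344, 298.976318359375), (148.33575439453125, 49.56053161621094), 10.992283821105957), array([372, 167,  27,  45, 606], dtype=int32))
lug (((473.442626953125, 294.8119812011719), (48.75089645385742, 30.068967819213867), 11.08362102508545), array([238, 214,  12,  17, 175], dtype=int32))
lug (((482.644775390625, 295.3127746582031), (70.56964874267578, 36.84489059448242), 9.856212615966797), array([379, 173,  15,  22, 222], dtype=int32))
tray (((564.3096313476562, -69.26388549804688), (240.86802673339844, 130.21783447265625), 22.268709182739258), array([ 334,  153,   69,   89, 3334], dtype=int32))
tray (((545.6214599609375, -74.50527954101562), (276.24359130859375, 128.10665893554688), 22.164846420288086), array([ 223,  167,   68,   88, 3394], dtype=int32))
```

The crop confirms it: the larger blue-lug bracket is the target. Next I'll plan the moves.

```bash
cat > plan.py <<'E'
from h import *
from scipy.spatial.transform import Rotation as Ro
import sys
def pose():
    o=robot.observe(); return o,np.array(o['tool_pos']),Ro.from_euler('xyz',o['tool_rot']).as_matrix()
def plan(x,y,z,jaw,maxs=.048,maxd=8):
    """jaw: world angle deg of tool y axis (mod 180)"""
    o,p,R=pose(); 
    a=np.degrees(np.arctan2(R[1,1],R[0,1])); d=(jaw-a+90)%180-90   # world yaw
    turn=-d if R[2,0]<0 else d
    T=np.array([x,y,z]); n=int(max(np.ceil(np.linalg.norm(T-p)/maxs),np.ceil(abs(turn)/maxd),1))
    print('t',round(o['time'],2),'p',np.round(p,4),'jaw',round(a,2),'tilt',np.round(R[:2,0],4),'F',np.round(o['contact_force'],1),'op',round(o['opening'],4),'q',np.round(o['qpos'],2))
    print('turn',round(turn,2),'world d',np.round(T-p,4),'rows',n)
    st=(T-p)/n; R0=R
    for i in range(n):
        print(np.round(R0.T@st,4).tolist(),round(turn/n,2))
        R0=R0@Ro.from_euler('x',turn/n,degrees=True).as_matrix()
E
python3 - <<'E'
from plan import *
plan(.40,.30,.19,93.4)
E
```

```text
t 0.15 p [0.1398 0.5057 0.1867] jaw 74.54 tilt [-0.0004 -0.0011] F [0.5 1.2 0.2] op 0.0917 q [ 1.16  0.34  1.52 -0.    1.28 -0.15]
turn -18.86 world d [ 0.2602 -0.2057  0.0033] rows 7
[-0.0005, -0.0184, 0.0437] -2.69
[-0.0005, -0.0204, 0.0427] -2.69
[-0.0005, -0.0224, 0.0417] -2.69
[-0.0005, -0.0244, 0.0406] -2.69
[-0.0005, -0.0263, 0.0395] -2.69
[-0.0005, -0.0281, 0.0382] -2.69
[-0.0005, -0.0298, 0.0368] -2.69
```

Request:
play_rows([
  [[0,-0.018,0.044,-2.7,1],[0,-0.02,0.043,-2.7,1],[0,-0.022,0.042,-2.7,1],[0,-0.024,0.041,-2.7,1],[0,-0.026,0.04,-2.7,1],[0,-0.028,0.038,-2.7,1],[0,-0.03,0.037,-2.7,1],[0,-0.048,0.005,0,1],[0,-0.048,0.005,0,1],[0,-0.048,0.005,0,1]],
])

```text
time: 1.15
tool_pos: [0.4386, 0.1532, 0.1834]
tool_rot: [-2.902, 1.568, -2.815]
contact_force: [0.3, 0.3, 0.9]
opening: 0.0923
```

Run:
```python
from plan import *
plan(.45,-.300,.19,93.4)
```

```text
t 1.15 p [0.4386 0.1532 0.1834] jaw 94.95 tilt [-0.0028 -0.0009] F [0.3 0.3 0.9] op 0.0923 q [ 0.17  0.24  1.68 -0.    1.22 -1.49]
turn 1.55 world d [ 0.0114 -0.4532  0.0066] rows 10
[-0.0006, -0.0452, -0.0028] 0.16
[-0.0006, -0.0453, -0.0027] 0.16
[-0.0006, -0.0453, -0.0025] 0.16
[-0.0006, -0.0453, -0.0024] 0.16
[-0.0006, -0.0453, -0.0023] 0.16
[-0.0006, -0.0453, -0.0022] 0.16
[-0.0006, -0.0453, -0.002] 0.16
[-0.0006, -0.0453, -0.0019] 0.16
[-0.0006, -0.0453, -0.0018] 0.16
[-0.0006, -0.0453, -0.0017] 0.16
```

Request:
play_rows([
  [[0,-0.046,0.009,0.2,1],[0,-0.046,0.009,0.2,1],[0,-0.046,0.009,0.2,1],[0,-0.046,0.009,0.2,1],[0,-0.046,0.009,0.2,1],[0,-0.046,0.009,0.2,1],[0,-0.046,0.009,0.2,1],[0,-0.046,0.009,0.2,1],[0,-0.046,0.009,0,1],[0,-0.03,0.009,0,1]],
])

```text
time: 2.15
tool_pos: [0.5592, -0.3047, 0.181]
tool_rot: [2.941, 1.565, 2.995]
contact_force: [0.4, 0.9, 0.9]
opening: 0.0921
```

```bash
cat > wr.py <<'E'
from m import *
import sys
from plan import pose
c=robot.get_calibration('wrist'); o,p,R=pose(); im=snap('wrist',sys.argv[1]); np.save('pics/'+sys.argv[1]+'.npy',c['view'])
print(p,-c['view'][:3,:3].T@c['view'][:3,3])
E
python3 wr.py w1.png
python3 - <<'E'
from plan import *
plan(.516,-.3015,.10,93.4)
E
```

```text
[ 0.55915731 -0.30465037  0.18095574] [ 0.48905462 -0.3099726   0.37779417]
t 2.2 p [ 0.5599 -0.3087  0.1802] jaw 92.95 tilt [-0.0049 -0.0014] F [-3.3 -2.  -0.8] op 0.0922 q [-0.62  0.56  1.18 -0.    1.4  -2.24]
turn -0.45 world d [-0.0439  0.0072 -0.0802] rows 2
[0.0402, 0.0047, -0.0215] -0.22
[0.0402, 0.0048, -0.0215] -0.22
```

View pics/w1.png

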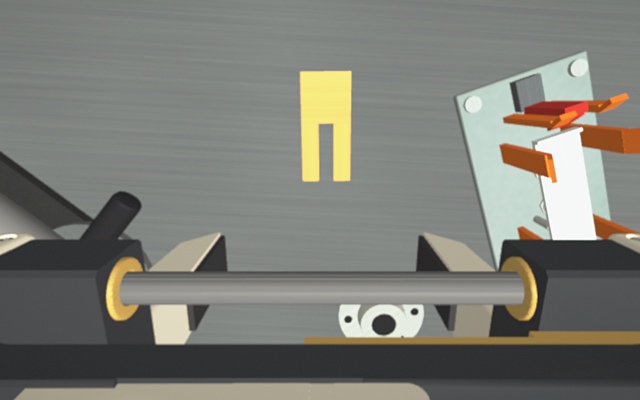

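The wrist picture shows the shim at (326,126), with the tray on the right at about (560,160). The arm was still settling, so I'll measure from a fresh one.

Run:
```python
from m import *
from plan import *
im=snap('wrist','w2.png'); 
print(rect('wrist',im,(326,126),.008,'brass',75))
plan(.516,-.3015,.10,93.4)
```

```text
Traceback (most recent call last):
  File "m.py", line 9, in rect
    i=min(range(1,n),key=lambda i:-st[i,4] if True else 0)
ValueError: min() iterable argument is empty
```

```bash
sed -i 's/S>150)&(H>12)&(H<32)/S>100)\&(H>12)\&(H<32)/' m.py
python3 - <<'E'
from m import *
from plan import *
im=cv2.cvtColor(cv2.imread('pics/w2.png'),cv2.COLOR_BGR2RGB)
print(cv2.cvtColor(im,cv2.COLOR_RGB2HSV)[90,326],robot.get_calibration('wrist')['view'])
print(rect('wrist',im,(326,126),.008,'brass',75))
plan(.516,-.3015,.10,93.4)
E
```

```text
[ 26 126 246] [[-5.13981366e-02  9.98678139e-01  4.53767509e-04  3.35256841e-01]
 [-9.64336942e-01 -4.95125887e-02 -2.60005320e-01  5.54408821e-01]
 [-2.59639162e-01 -1.38013737e-02  9.65607077e-01 -2.41147044e-01]
 [ 0.00000000e+00  0.00000000e+00  0.00000000e+00  1.00000000e+00]]
(((513.6990356445312, -300.5792541503906), (110.32781219482422, 50.58415985107422), 3.617281913757324), array([ 304,   70,   52,  111, 4626], dtype=int32))
t 2.25 p [ 0.5593 -0.3056  0.18  ] jaw 92.97 tilt [-0.0058  0.0006] F [-0.4  0.5 -1.4] op 0.0923 q [-0.62  0.56  1.19 -0.    1.4  -2.24]
turn -0.43 world d [-0.0433  0.0041 -0.08  ] rows 2
[0.0401, 0.0031, -0.0213] -0.22
[0.0401, 0.0032, -0.0213] -0.22
```

Request:
play_rows([
  [[0.04,0.003,-0.022,-0.3,1],[0.04,0.002,-0.022,-0.3,1],[0,0,0,0,0.6],[0,0,0,0,0.6],[0.04,0,0,0,0.6],[0.03,0,0,0,0.6],[0,0,0,0,0.6],[0,0,0,0,0.6],[0,0,0,0,0.6],[0,0,0,0,0.6]],
])

```text
time: 3.25
tool_pos: [0.5263, -0.3054, 0.0408]
tool_rot: [-0.747, 1.551, -0.682]
contact_force: [0.8, 0.4, -0.4]
opening: 0.0735
```

Run:
```python
from plan import *
plan(.514,-.3008,.003,93.5)
```

```text
t 3.25 p [ 0.5263 -0.3054  0.0408] jaw 93.73 tilt [ 0.0153 -0.0124] F [ 0.8  0.4 -0.4] op 0.0735 q [-0.65  0.62  1.49 -0.    1.01 -2.29]
turn 0.23 world d [-0.0123  0.0046 -0.0378] rows 1
[0.0375, 0.0059, -0.0125] 0.23
```

Request:
play_rows([
  [[0.006,0.001,-0.002,0,0.6],[0.006,0.001,-0.002,0,0.6],[0.006,0.001,-0.002,0,0.6],[0.005,0.001,-0.002,0,0.6],[0.004,0.001,-0.002,0,0.6],[0.003,0,-0.001,0,0.6],[0.003,0,-0.001,0,0.6],[0.002,0,0,0,0.6],[0,0,0,0,0.6],[0,0,0,0,0.6]],
])

```text
time: 4.25
tool_pos: [0.5144, -0.3021, 0.0047]
tool_rot: [-0.741, 1.548, -0.676]
contact_force: [0.1, 0.7, 0.0]
opening: 0.0732
```

Run:
```python
from plan import *
plan(.514,-.3008,.003,93.5)
```

```text
t 4.25 p [ 0.5144 -0.3021  0.0047] jaw 93.71 tilt [ 0.0178 -0.0143] F [0.1 0.7 0. ] op 0.0732 q [-0.66  0.65  1.56 -0.    0.91 -2.29]
turn 0.21 world d [-0.0004  0.0013 -0.0017] rows 1
[0.0017, 0.0014, -0.0003] 0.21
```

Request:
play_rows([
  [[0.001,0.001,0,0,0.6],[0.001,0,0,0,0.2],[0,0,0,0,0],[0,0,0,0,-0.3],[0,0,0,0,-0.3],[0,0,0,0,-0.3],[-0.003,0,0,0,-0.3],[-0.006,0,0,0,-0.3],[-0.01,0,0,0,-0.3],[-0.012,0,0,0,-0.3]],
], grip_force=35)

```text
time: 5.25
tool_pos: [0.5134, -0.3003, 0.035]
tool_rot: [-0.742, 1.55, -0.677]
contact_force: [1.2, 0.1, -0.1]
opening: 0.0323
```

Run:
```python
from plan import *
plan(.514,-.2,.17,93.5,maxs=.03)
```

```text
t 5.25 p [ 0.5134 -0.3003  0.035 ] jaw 93.71 tilt [ 0.0166 -0.0133] F [ 1.2  0.1 -0.1] op 0.0323 q [-0.66  0.61  1.54 -0.    0.97 -2.29]
turn 0.21 world d [0.0006 0.1003 0.135 ] rows 6
[-0.0227, 0.0163, 0.0015] 0.04
[-0.0227, 0.0163, 0.0015] 0.04
[-0.0227, 0.0163, 0.0015] 0.04
[-0.0227, 0.0163, 0.0015] 0.04
[-0.0227, 0.0163, 0.0015] 0.04
[-0.0227, 0.0163, 0.0015] 0.04
```

Run:
```python
from m import *
from plan import *
im=snap('wrist','w3.png'); t=snap('top','t3.png')
cv2.imwrite('pics/t3c.png',cv2.resize(t[180:260,400:500,::-1],None,fx=6,fy=6))
```

```text
(no output)
```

View pics/w3.png

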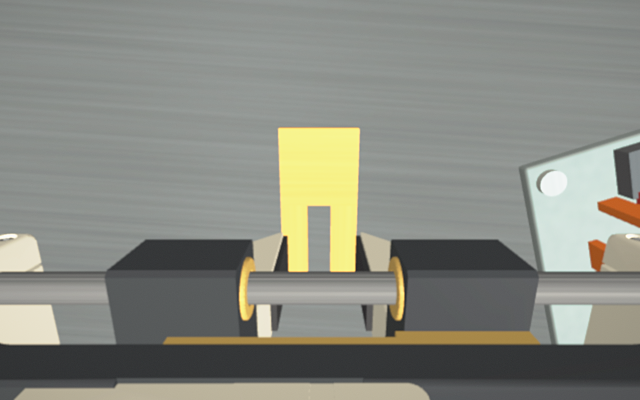

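View pics/t3c.png

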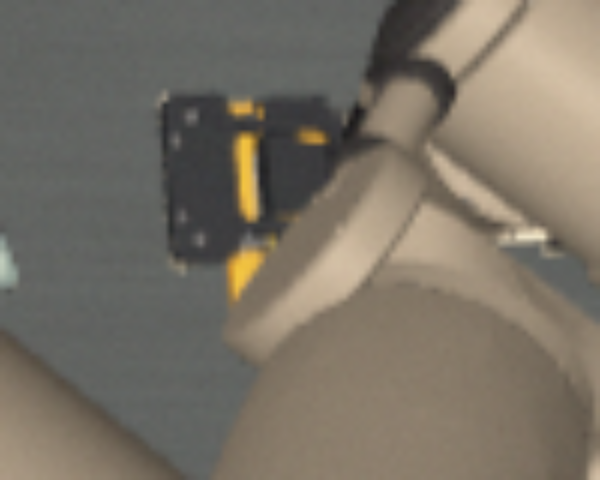

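The shim is still on the bench at (318,200) in the wrist picture, so the grip missed it, probably because I lifted before the fingers had closed. I'll measure again and retry, waiting for the fingers this time.

Run:
```python
from m import *
from plan import *
im=snap('wrist','w4.png')
c=robot.get_calibration('wrist')
a=[onz(c,p,.008)[:2] for p in [(279,128),(359,128)]]
print(a, np.mean(a,0)); 
e=np.array([onz(c,p,.008)[:2] for p in [(281,230),(279,150),(357.5,230),(359,150)]]);print(e)
plan(.514,-.3003,.003,93.5,maxs=.01)
```

```text
[array([ 0.46216247, -0.33235291]), array([ 0.45889554, -0.28304033])] [ 0.460529   -0.30769662]
[[ 0.52970028 -0.32892041]
 [ 0.47581552 -0.33193229]
 [ 0.52604148 -0.27767958]
 [ 0.47243911 -0.28175514]]
t 5.4 p [ 0.5143 -0.3009  0.0357] jaw 93.72 tilt [ 0.0191 -0.0153] F [ 0.5  0.2 -1. ] op 0.0321 q [-0.66  0.61  1.54 -0.    0.97 -2.29]
turn 0.22 world d [-0.0003  0.0006 -0.0327] rows 4
[0.0082, 0.0003, -0.0002] 0.05
[0.0082, 0.0003, -0.0002] 0.05
[0.0082, 0.0003, -0.0002] 0.05
[0.0082, 0.0003, -0.0002] 0.05
```

Request:
play_rows([
  [[0,0,0,0,0.6],[0,0,0,0,0.6],[0,0,0,0,0.6],[0.008,0,0,0,0.6],[0.008,-0.001,0,0,0.6],[0.008,0,0,0,0.6],[0.005,0,0,0,0.6],[0.003,0,0,0,0.6],[0.001,0,0,0,0.6],[0,0,0,0,0.6]],
], grip_force=35)

```text
time: 6.4
tool_pos: [0.5135, -0.3014, -0.0029]
tool_rot: [-0.743, 1.551, -0.678]
contact_force: [0.3, 0.0, -0.5]
opening: 0.0733
```

Run:
```python
from plan import *
plan(.514,-.302,.002,93.6,maxs=.01)
```

```text
t 6.4 p [ 0.5135 -0.3014 -0.0029] jaw 93.71 tilt [ 0.0152 -0.0123] F [ 0.3  0.  -0.5] op 0.0733 q [-0.66  0.66  1.56 -0.    0.9  -2.29]
turn 0.11 world d [ 0.0005 -0.0006  0.0049] rows 1
[-0.0049, -0.0007, 0.0006] 0.11
```

Request:
play_rows([
  [[0,0,0,0,0.3],[0,0,0,0,0],[0,0,0,0,-0.5],[0,0,0,0,-0.5],[0,0,0,0,-0.5],[0,0,0,0,-0.5],[0,0,0,0,-0.5],[0,0,0,0,-0.5],[0,0,0,0,-0.5],[0,0,0,0,-0.5]],
], grip_force=35)

```text
time: 7.4
tool_pos: [0.5142, -0.3019, -0.0015]
tool_rot: [-0.741, 1.549, -0.676]
contact_force: [-0.1, 0.1, -0.2]
opening: 0.0231
```

Run:
```python
from h import *
snap('wrist','w5.png')
s=snap('scene','s5.png')
cv2.imwrite('pics/s5c.png',cv2.resize(s[120:240,120:280,::-1],None,fx=4.5,fy=4.5))
c=robot.get_calibration('wrist'); o=robot.observe(); print(o['tool_pos'], proj(c,o['tool_pos']))
```

```text
[ 0.51423235 -0.30187484 -0.00153797] [[323.68551054 226.2480353 ]]
```

View pics/w5.png

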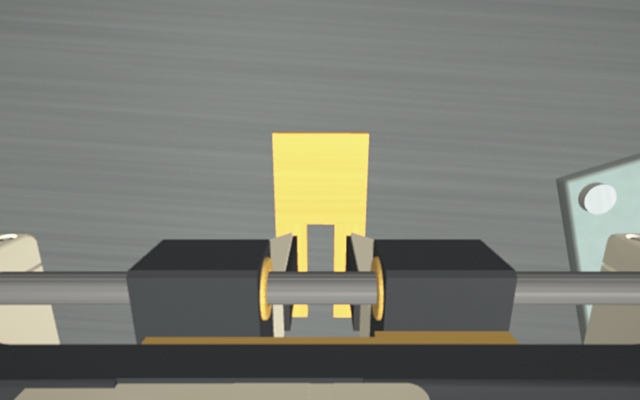

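View pics/s5c.png

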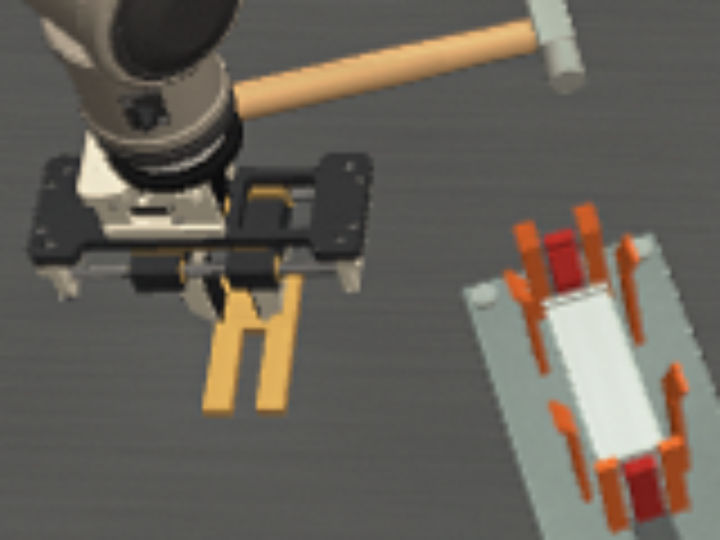

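Run:
```python
from plan import *
o,p,R=pose()
for n in ['scene','wrist']:
    c=robot.get_calibration(n)
    for dz in [0,.01,.02,.03,.04]:
        q=proj(c,np.array([p-R[:,1]*.0115,p+R[:,1]*.0115])+[0,0,dz]); print(n,dz,q.round(1).tolist())
im=cv2.imread('pics/w5.png'); cv2.imwrite('pics/w5c.png',cv2.resize(im[210:345,240:400],None,fx=5,fy=4.4))
im=cv2.imread('pics/s5.png'); cv2.imwrite('pics/s5d.png',cv2.resize(im[165:215,150:200],None,fx=11,fy=11,interpolation=cv2.INTER_CUBIC))
```

```text
scene 0 [[172.4, 195.8], [180.4, 195.6]]
scene 0.01 [[171.5, 193.9], [179.6, 193.8]]
scene 0.02 [[170.6, 192.0], [178.8, 191.9]]
scene 0.03 [[169.7, 190.1], [177.9, 190.0]]
scene 0.04 [[168.8, 188.2], [177.1, 188.0]]
wrist 0 [[304.1, 226.3], [343.3, 226.2]]
wrist 0.01 [[303.0, 232.7], [344.1, 232.7]]
wrist 0.02 [[301.7, 239.7], [345.0, 239.7]]
wrist 0.03 [[300.4, 247.5], [345.9, 247.5]]
wrist 0.04 [[298.9, 256.2], [347.0, 256.2]]
```

View pics/w5c.png

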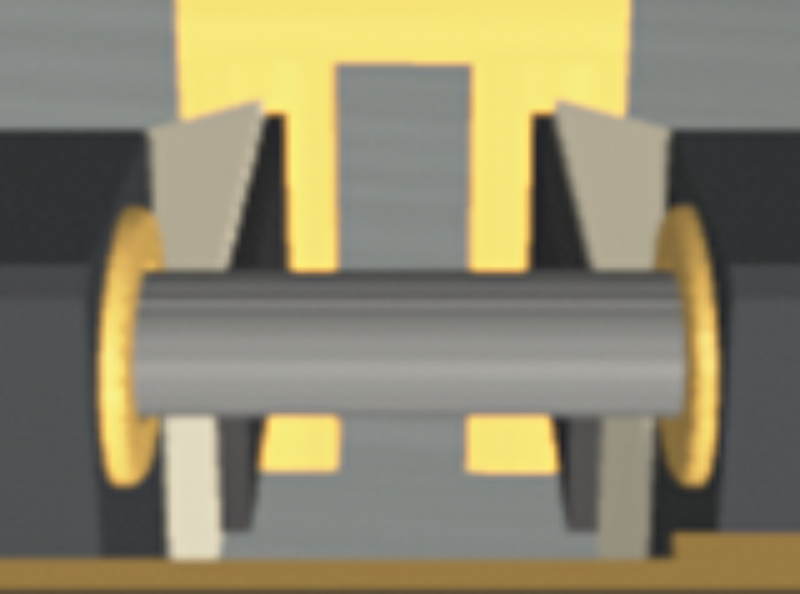

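View pics/s5d.png

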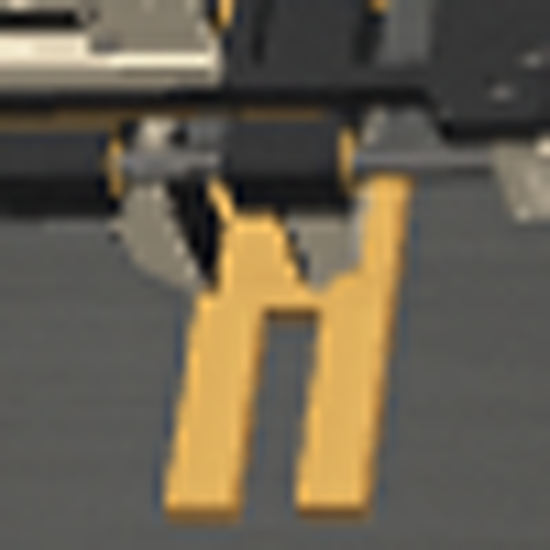

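Run:
```python
from plan import *
o,p,R=pose(); c=robot.get_calibration('wrist')
for px,d in [((321.9,235.7),.1686)]:
    O,D=ray(c,px); P=O+D*d; print('tip near edge world',P,'in tool',R.T@(P-p), 'cam in tool',R.T@(O-p))
import numpy as np
v=np.load('pics/w1.png.npy')
# rod/other: edge widths check of the shim
for a,b in [((273,133),(368.5,133)),((276,220),(366.5,220))]:
    A=onz(c,a,.008);B=onz(c,b,.008);print(A,B,np.linalg.norm(A-B))
print(onz(c,(321,133),.008))
```

```text
tip near edge world [ 0.50435754 -0.30304111  0.03697765] in tool [-0.03866025 -0.00109759 -0.00930084] cam in tool [-0.19643321 -0.00131264 -0.07140636]
[ 0.46103805 -0.33162911  0.008     ] [ 0.45777558 -0.28239219  0.008     ] 0.049344890126200656
[ 0.50875827 -0.32870483  0.008     ] [ 0.50524347 -0.27865014  0.008     ] 0.05017794083419413
[ 0.45939368 -0.30683169  0.008     ]
```

The fingertips visibly end about 38 mm short of the reported TCP. Both cameras agree on this, there was no contact, and the fingers closed above the shim. I'll plan with the visual tip and descend with an eye on the force.

```bash
sed -i "s/p=np.array(o\['tool_pos'\])/p=0/; s/return o,np.array(o\['tool_pos'\]),Ro.from_euler('xyz',o\['tool_rot'\]).as_matrix()/R=Ro.from_euler('xyz',o['tool_rot']).as_matrix(); return o,np.array(o['tool_pos'])-.038*R[:,0],R/" plan.py
python3 - <<'E'
from plan import *
plan(.5145,-.303,.004,93.6,maxs=.01)
E
```

```text
t 7.5 p [ 0.5136 -0.3014  0.0365] jaw 93.71 tilt [ 0.0172 -0.0138] F [ 0.5  1.  -0.7] op 0.0229 q [-0.66  0.66  1.56 -0.    0.9  -2.29]
turn 0.11 world d [ 0.0009 -0.0016 -0.0325] rows 4
[0.0081, -0.0003, 0.0001] 0.03
[0.0081, -0.0003, 0.0001] 0.03
[0.0081, -0.0003, 0.0001] 0.03
[0.0081, -0.0003, 0.0001] 0.03
```

Request:
play_rows([
  [[0,0,0,0,0.6],[0,0,0,0,0.6],[0,0,0,0,0.6],[0,0,0,0,0.6],[0,0,0,0,0.6],[0.005,0,0,0,0.6],[0.007,0,0,0,0.6],[0.006,0,0,0,0.6],[0.004,0,0,0,0.6],[0,0,0,0,0.6]],
], grip_force=35)

```text
time: 8.5
tool_pos: [0.5142, -0.3019, -0.0262]
tool_rot: [-0.741, 1.55, -0.676]
contact_force: [-0.4, -0.0, 0.2]
opening: 0.0734
```

Run:
```python
from plan import *
plan(.5145,-.303,.004,93.6,maxs=.01)
snap('wrist','w6.png')
```

```text
t 8.5 p [ 0.5136 -0.3014  0.0118] jaw 93.71 tilt [ 0.0162 -0.013 ] F [-0.4 -0.   0.2] op 0.0734 q [-0.66  0.69  1.58 -0.    0.85 -2.29]
turn 0.11 world d [ 0.0009 -0.0016 -0.0078] rows 1
[0.0079, -0.0015, 0.0007] 0.11
```

View pics/w6.png

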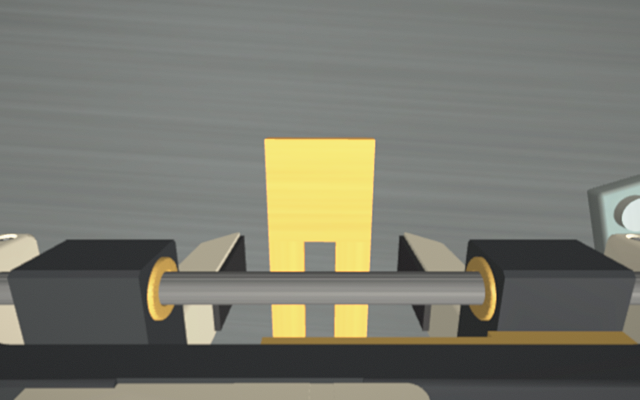

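With the reported TCP at -26 mm there is no contact, so the 38 mm offset is real. The fingers straddle the shim at columns 245–405, so I'll carry on down.

Request:
play_rows([
  [[0.004,-0.001,0,0,0.6],[0.003,0,0,0,0.6],[0.002,0,0,0,0.6],[0,0,0,0,0],[0,0,0,0,-0.3],[0,0,0,0,-0.3],[0,0,0,0,-0.3],[0,0,0,0,-0.3],[0,0,0,0,-0.3],[0,0,0,0,-0.3]],
], grip_force=35)

```text
time: 9.55
tool_pos: [0.515, -0.3035, -0.0352]
tool_rot: [-0.74, 1.548, -0.675]
contact_force: [-0.3, -0.1, -0.1]
opening: 0.0487
```

Request:
play_rows([
  [[-0.005,0,0,0,-0.3],[-0.01,0,0,0,-0.3],[-0.015,0,0,0,-0.3],[-0.02,0,0,0,-0.3],[-0.02,0,0,0,-0.3],[-0.02,0,0,0,-0.3],[-0.02,0,0,0,-0.3],[-0.02,0,0,0,-0.3],[-0.015,0,0,0,-0.3],[-0.008,0,0,0,-0.3]],
])

```text
time: 10.55
tool_pos: [0.51, -0.2995, 0.1269]
tool_rot: [-0.742, 1.554, -0.677]
contact_force: [0.6, -0.5, -2.6]
opening: 0.0489
```

Run:
```python
from plan import *
snap('wrist','w7.png')
plan(.600,-.10,.18,112.2,maxs=.03)
```

```text
t 10.6 p [ 0.5099 -0.2994  0.1659] jaw 93.72 tilt [ 0.0149 -0.0119] F [ 0.5 -0.2 -1.6] op 0.0489 q [-0.66  0.5   1.44 -0.    1.18 -2.3 ]
turn -18.48 world d [0.0901 0.1994 0.0141] rows 8
[-0.0019, 0.0241, 0.0129] -2.31
[-0.0019, 0.0236, 0.0138] -2.31
[-0.0019, 0.023, 0.0148] -2.31
[-0.0019, 0.0224, 0.0157] -2.31
[-0.0019, 0.0217, 0.0166] -2.31
[-0.0019, 0.0211, 0.0175] -2.31
[-0.0019, 0.0203, 0.0183] -2.31
[-0.0019, 0.0196, 0.0191] -2.31
```

View pics/w7.png

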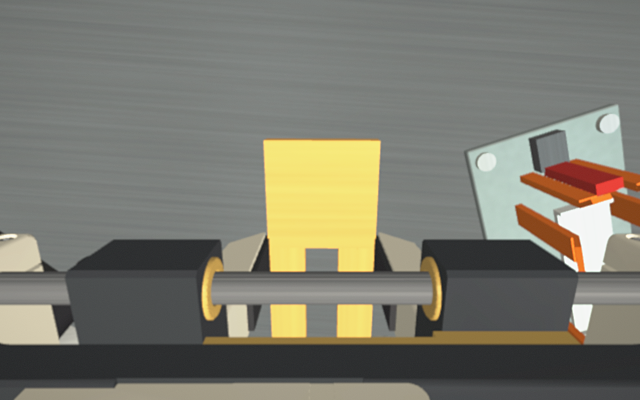

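The shim is held, with its end edge at row 140, columns 264–380. Next I'll find its offset in the hand and move towards the tray.

Run:
```python
from plan import *
o,p,R=pose(); c=robot.get_calibration('wrist')
for d in (.151,.1533,.156):
    O,D=ray(c,(322,140.5)); P=O+D*d; print('end edge rel tip',R.T@(P-p))
# intersect with plane top surface at height tip-? assume shim top 5mm behind tip
v=c['view'];
O,D=ray(c,(322,140.5)); o2=R.T@(O-p); d2=R.T@D
for h in (-.003,-.005): s=(h-o2[0])/d2[0]; print(h,o2+s*d2)
A=ray(c,(264.5,140.5))[1];B=ray(c,(380,140))[1];print(s*np.linalg.norm(A-B), (R.T@(B-A)))
```

```text
end edge rel tip [-0.00638918 -0.00106343 -0.05474596]
end edge rel tip [-0.00407338 -0.00105977 -0.05449237]
end edge rel tip [-0.00135485 -0.00105547 -0.05419468]
-0.003 [-0.003      -0.00105807 -0.05437483]
-0.005 [-0.005      -0.00106124 -0.05459384]
0.0494878688025124 [ 0.00052163  0.32476393 -0.00126198]
```

Request:
play_rows([
  [[-0.001,0.024,0.013,-2.4,-0.3],[-0.001,0.024,0.014,-2.4,-0.3],[-0.001,0.023,0.015,-2.4,-0.3],[-0.001,0.022,0.016,-2.4,-0.3],[-0.001,0.022,0.017,-2.4,-0.3],[-0.001,0.021,0.017,-2.3,-0.3],[-0.001,0.02,0.018,-2,-0.3],[-0.001,0.016,0.012,-1.5,-0.3],[0,0.008,0.006,-0.7,-0.3],[0,0.002,0.002,0,-0.3]],
])

```text
time: 11.6
tool_pos: [0.5967, -0.0857, 0.1298]
tool_rot: [-1.426, 1.56, -1.028]
contact_force: [-0.4, -0.4, -3.2]
opening: 0.0488
```

Run:
```python
from plan import *
snap('wrist','w8.png')
plan(.564,-.07,.12,112.2,maxs=.03)
```

```text
t 11.65 p [ 0.5965 -0.0855  0.1678] jaw 112.76 tilt [ 0.0054 -0.0088] F [ 0.3  0.8 -3.5] op 0.0488 q [-0.27  0.53  1.39 -0.01  1.22 -2.23]
turn 0.56 world d [-0.0325  0.0155 -0.0478] rows 2
[0.0237, 0.0137, -0.012] 0.28
[0.0237, 0.0136, -0.0121] 0.28
```

View pics/w8.png

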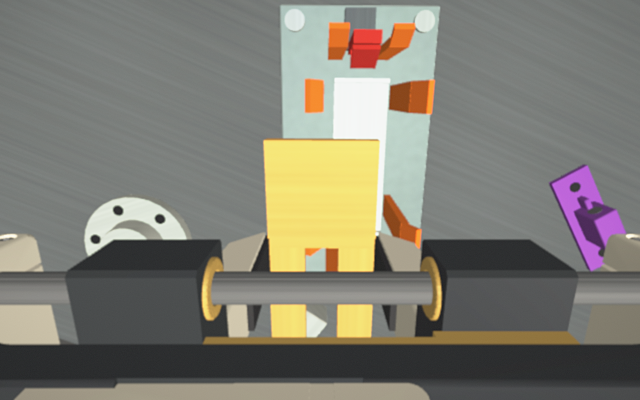

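The wrist picture shows the tray base's near corners at (280,5) and (440,7), its bed's end at (360,79), and the shim centred in the hand.

Run:
```python
from plan import *
im=cv2.imread('pics/w8.png'); cv2.imwrite('pics/w8c.png',cv2.resize(im[0:240,260:460],None,fx=2.5,fy=2.5,interpolation=cv2.INTER_CUBIC))
c=robot.get_calibration('wrist')
A=onz(c,(280,5.5),.01)[:2];B=onz(c,(439.5,7),.01)[:2];print(A,B,np.linalg.norm(A-B),np.degrees(np.arctan2(*(B-A)[::-1]))-90)
u=(B-A)/np.linalg.norm(B-A); n=np.array([u[1],-u[0]]); print('tray centre',(A+B)/2+n*.12, n)
for px in [(334,79),(389,80)]: print(onz(c,px,.055),onz(c,px,.05))
```

```text
[ 0.47716931 -0.17467709] [ 0.42909371 -0.05632844] 0.1277406199579214 22.107979687703633
tray centre [ 0.56430866 -0.07034037] [0.92647622 0.3763533 ]
[ 0.51444894 -0.11261913  0.055     ] [ 0.51416347 -0.11261128  0.05      ]
[ 0.49973279 -0.07566667  0.055     ] [ 0.49917595 -0.0749774   0.05      ]
```

View pics/w8c.png

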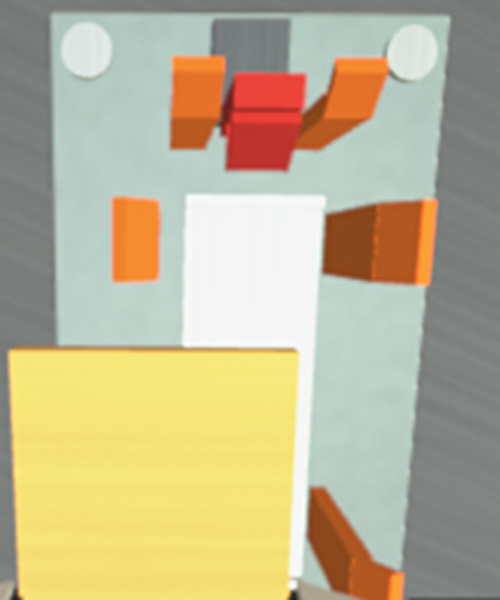

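Request:
play_rows([
  [[0.004,0.004,-0.004,0.2,-0.3],[0.008,0.006,-0.006,0.2,-0.3],[0.008,0.006,-0.006,0.2,-0.3],[0.008,0.005,-0.004,0,-0.3],[0.006,0.003,-0.002,0,-0.3],[0.004,0.001,-0.001,0,-0.3],[0,0,0,0,-0.3],[0,0,0,0,-0.3],[0,0,0,0,-0.3],[0,0,0,0,-0.3]],
])

```text
time: 12.65
tool_pos: [0.5622, -0.0781, 0.089]
tool_rot: [-1.551, 1.559, -1.175]
contact_force: [-0.2, 0.5, -3.1]
opening: 0.0489
```

Run:
```python
from plan import *
plan(.5635,-.069,.07,112.2,maxs=.01)
```

```text
t 12.65 p [ 0.562  -0.0777  0.127 ] jaw 111.49 tilt [ 0.0045 -0.0109] F [-0.2  0.5 -3.1] op 0.0489 q [-0.27  0.51  1.55 -0.01  1.08 -2.21]
turn -0.71 world d [ 0.0015  0.0087 -0.057 ] rows 6
[0.0095, 0.0014, 0.0008] -0.12
[0.0095, 0.0014, 0.0008] -0.12
[0.0095, 0.0014, 0.0008] -0.12
[0.0095, 0.0014, 0.0008] -0.12
[0.0095, 0.0014, 0.0008] -0.12
[0.0095, 0.0014, 0.0008] -0.12
```

Request:
play_rows([
  [[0,0.003,0.002,-0.3,-0.3],[0,0.003,0.001,-0.3,-0.3],[0,0.002,0.001,0,-0.3],[0,0,0,0,-0.3],[0.006,0,0,0,-0.3],[0.008,0,0,0,-0.3],[0.008,0,0,0,-0.3],[0.004,0,0,0,-0.3],[0,0,0,0,-0.3],[0,0,0,0,-0.3]],
])

```text
time: 13.65
tool_pos: [0.5632, -0.0685, 0.0601]
tool_rot: [-1.603, 1.559, -1.216]
contact_force: [-0.6, -0.0, -3.3]
opening: 0.0492
```

Run:
```python
from plan import *
plan(.5635,-.069,.054,112.2,maxs=.01)
snap('wrist','w9.png')
```

```text
t 13.65 p [ 0.5631 -0.0681  0.0981] jaw 112.17 tilt [ 0.004  -0.0107] F [-0.6 -0.  -3.3] op 0.0492 q [-0.25  0.54  1.58 -0.01  1.01 -2.2 ]
turn -0.03 world d [ 0.0004 -0.0009 -0.0441] rows 5
[0.0088, -0.0001, 0.0] -0.01
[0.0088, -0.0001, 0.0] -0.01
[0.0088, -0.0001, 0.0] -0.01
[0.0088, -0.0001, 0.0] -0.01
[0.0088, -0.0001, 0.0] -0.01
```

View pics/w9.png

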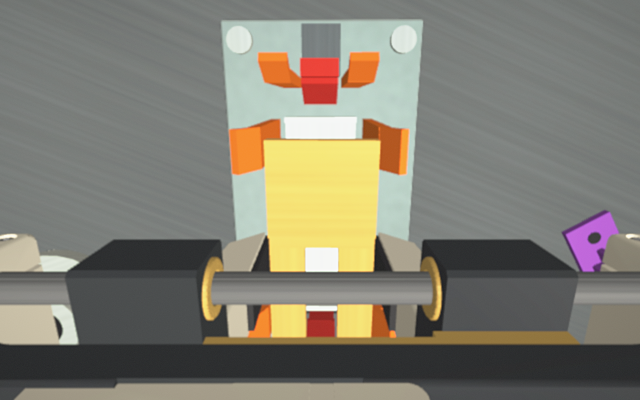

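The shim is centred over the bed: bed columns 284–357, shim 264–380. I'll lower it.

Request:
play_rows([
  [[0.005,0,0,0,-0.3],[0.007,0,0,0,-0.3],[0.007,0,0,0,-0.3],[0.007,0,0,0,-0.3],[0.007,0,0,0,-0.3],[0.005,0,0,0,-0.3],[0.002,0,0,0,-0.3],[0.001,0,0,0,-0.3],[0,0,0,0,-0.3],[0,0,0,0,-0.3]],
])

```text
time: 14.7
tool_pos: [0.5638, -0.0691, 0.0157]
tool_rot: [-1.547, 1.559, -1.161]
contact_force: [-0.7, -0.7, -2.8]
opening: 0.0488
```

Run:
```python
from plan import *
plan(.5635,-.069,.053,112.2,maxs=.01)
snap('wrist','w10.png')
```

```text
t 14.7 p [ 0.5636 -0.0687  0.0537] jaw 112.17 tilt [ 0.0047 -0.0109] F [-0.7 -0.7 -2.8] op 0.0488 q [-0.25  0.6   1.62 -0.01  0.91 -2.2 ]
turn -0.03 world d [-0.0001 -0.0003 -0.0007] rows 1
[0.0007, -0.0002, -0.0002] -0.03
```

View pics/w10.png

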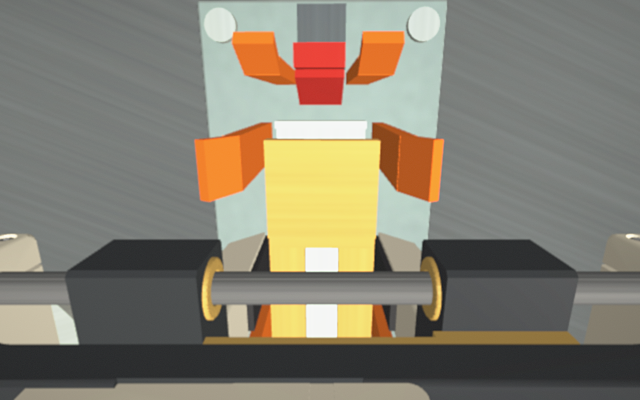

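Request:
play_rows([
  [[0.001,0,0,0,-0.3],[0.001,0,0,0,-0.3],[0.001,0,0,0,-0.3],[0,0,0,0,-0.3],[0,0,0,0,-0.3],[0,0,0,0,-0.3],[0,0,0,0,-0.3],[0,0,0,0,-0.3],[0,0,0,0,-0.3],[0,0,0,0,-0.3]],
])

```text
time: 15.75
tool_pos: [0.5642, -0.0692, 0.0148]
tool_rot: [-1.439, 1.557, -1.052]
contact_force: [-1.9, 0.6, 2.1]
opening: 0.0493
```

The force went from -2.9 to +2.1 N, so the shim is resting on the bed. I'll release it.

Request:
play_rows([
  [[0,0,0,0,0.2],[0,0,0,0,0.4],[0,0,0,0,0.6],[0,0,0,0,0.6],[-0.01,0,0,0,0.6],[-0.02,0,0,0,0.6],[-0.025,0,0,0,0.6],[-0.025,0,0,0,0.6],[-0.015,0,0,0,0.6],[-0.005,0,0,0,0.6]],
])

```text
time: 16.75
tool_pos: [0.5644, -0.0683, 0.1207]
tool_rot: [-1.317, 1.556, -0.93]
contact_force: [-0.6, -0.6, -0.2]
opening: 0.0734
```

Run:
```python
from plan import *
snap('wrist','w11.png')
plan(.51,.297,.18,101,maxs=.045)
```

```text
t 16.8 p [ 0.5643 -0.0679  0.1589] jaw 112.17 tilt [ 0.0096 -0.0122] F [-0.6 -0.4  0.4] op 0.0732 q [-0.25  0.47  1.51 -0.01  1.15 -2.2 ]
turn 11.17 world d [-0.0543  0.3649  0.0211] rows 9
[-0.0029, 0.0398, 0.0097] 1.24
[-0.0029, 0.04, 0.0089] 1.24
[-0.0029, 0.0402, 0.008] 1.24
[-0.0029, 0.0403, 0.0071] 1.24
[-0.0029, 0.0405, 0.0062] 1.24
[-0.0029, 0.0406, 0.0054] 1.24
[-0.0029, 0.0407, 0.0045] 1.24
[-0.0029, 0.0408, 0.0036] 1.24
[-0.0029, 0.0409, 0.0027] 1.24
```

View pics/w11.png

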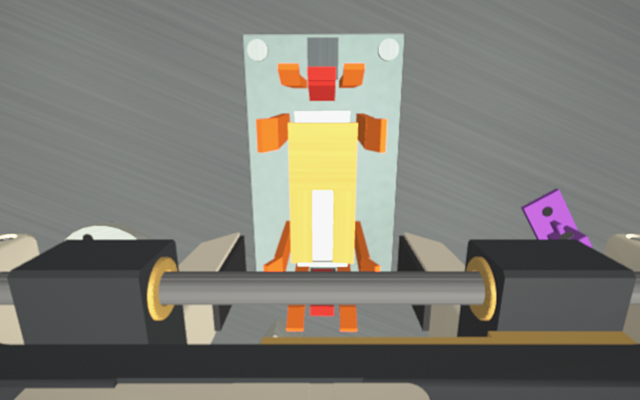

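Run:
```python
from plan import *
im=cv2.imread('pics/w11.png'); cv2.imwrite('pics/w11c.png',cv2.resize(im[90:285,250:400],None,fx=4,fy=3,interpolation=cv2.INTER_CUBIC))
c=robot.get_calibration('wrist')
u=np.array([np.cos(np.radians(22.2)),np.sin(np.radians(22.2))]);C=np.array([.564,-.07])
for px,z in [((322.5,123),.058),((322.5,263.5),.058),((322.5,111),.055),((322.5,268.5),.055)]:
    print(px,z,(onz(c,px,z)[:2]-C)@u)
```

```text
(322.5, 123) 0.058 -0.05433885522500666
(322.5, 263.5) 0.058 0.05558516220419495
(322.5, 111) 0.055 -0.0625693504538447
(322.5, 268.5) 0.055 0.061492122646131096
```

View pics/w11c.png

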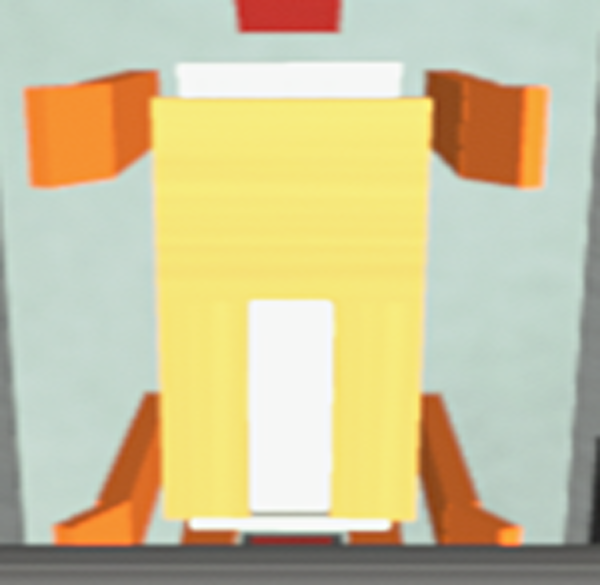

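The shim lies flat between both lips, centred within 1 mm. Next is the bracket.

Request:
play_rows([
  [[-0.002,0.03,0.008,1.2,0.6],[-0.002,0.042,0.008,1.3,0.6],[-0.002,0.042,0.008,1.3,0.6],[-0.002,0.042,0.007,1.3,0.6],[-0.002,0.042,0.006,1.3,0.6],[-0.002,0.042,0.005,1.3,0.6],[-0.002,0.042,0.004,1.3,0.6],[-0.002,0.03,0.003,1.3,0.5],[-0.001,0.02,0.002,1,0.4],[0,0.01,0,0,0.3]],
])

```text
time: 17.8
tool_pos: [0.5089, 0.2845, 0.127]
tool_rot: [-1.65, 1.556, -1.474]
contact_force: [-0.1, 0.1, -0.4]
opening: 0.0617
```

Run:
```python
from plan import *
from m import rect
im=snap('wrist','w12.png'); im=snap('wrist','w12.png')
try:
    print(rect('wrist',im,(320,150),.048,'blue',120)); print(rect('wrist',im,(320,140),.008,'white',120))
except Exception as e: print(e)
plan(.4735,.296,.12,101,maxs=.03)
```

```text
(((472.5777893066406, 293.016357421875), (48.782772064208984, 27.63373374938965), 10.371705055236816), array([ 327,  118,   37,   64, 2275], dtype=int32))
(((473.2726745605469, 293.004638671875), (149.74517822265625, 50.08417510986328), 10.908891677856445), array([ 313,   54,   60,  172, 9244], dtype=int32))
t 17.9 p [0.5088 0.2842 0.1649] jaw 100.14 tilt [ 0.001  -0.0149] F [ 0.2  0.3 -0.5] op 0.0601 q [ 0.39  0.5   1.44 -0.02  1.2  -1.36]
turn -0.86 world d [-0.0353  0.0118 -0.0449] rows 2
[0.0223, 0.0093, -0.0163] -0.43
[0.0223, 0.0094, -0.0162] -0.43
```

View pics/w12.png

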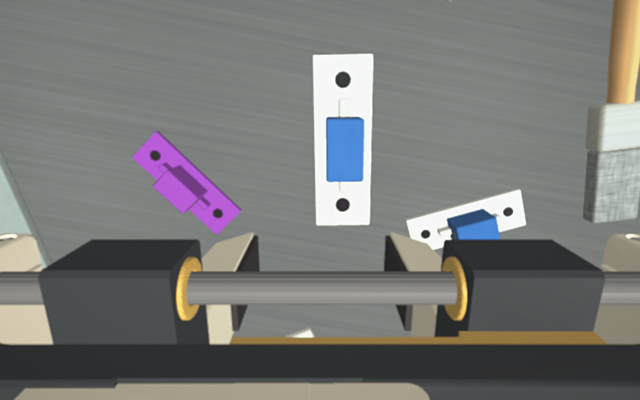

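The wrist picture shows the target bracket at (343,140), its lug at (345,150), the purple one at (188,183) and the small blue one at (466,215). I'll descend on the big one.

Request:
play_rows([
  [[0.01,0.003,-0.008,-0.4,0.2],[0.015,0.003,-0.01,-0.3,0.2],[0.018,0.001,-0.01,0,0.2],[0.015,0,-0.006,0,0.2],[0.01,0,-0.002,0,0.2],[0.005,0,0,0,0.2],[0.002,0,0,0,0.2],[0,0,0,0,0.2],[0,0,0,0,0.2],[0,0,0,0,0.2]],
])

```text
time: 18.9
tool_pos: [0.4756, 0.2739, 0.0496]
tool_rot: [-1.551, 1.553, -1.367]
contact_force: [-0.3, -0.1, -1.0]
opening: 0.0552
```

Run:
```python
from plan import *
im=snap('wrist','w13.png')
plan(.473,.293,.011,100.9,maxs=.01)
```

```text
t 18.95 p [0.4755 0.2747 0.0876] jaw 100.55 tilt [ 0.0037 -0.0171] F [0.5 0.2 0.4] op 0.0552 q [ 0.39  0.53  1.63 -0.02  0.98 -1.35]
turn -0.35 world d [-0.0025  0.0183 -0.0766] rows 8
[0.0095, 0.0025, 0.0001] -0.04
[0.0095, 0.0025, 0.0001] -0.04
[0.0095, 0.0025, 0.0001] -0.04
[0.0095, 0.0025, 0.0001] -0.04
[0.0095, 0.0025, 0.0001] -0.04
[0.0095, 0.0025, 0.0001] -0.04
[0.0095, 0.0025, 0.0001] -0.04
[0.0095, 0.0025, 0.0001] -0.04
```

View pics/w13.png

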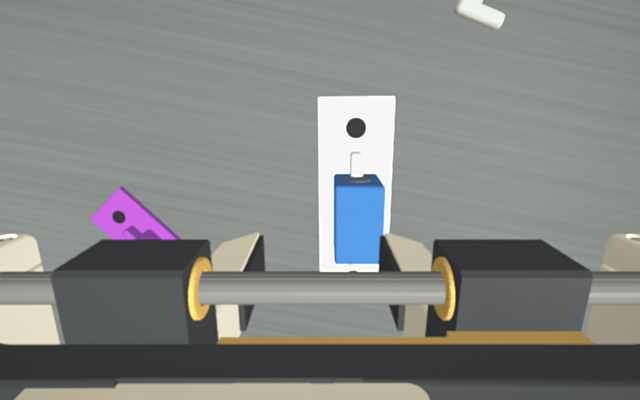

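Request:
play_rows([
  [[0,0.006,0.001,-0.2,0.2],[0,0.008,0.001,-0.2,0.2],[0,0.005,0,0,0.2],[0,0.001,0,0,0.2],[0,0,0,0,0.2],[0.006,0,0,0,0.2],[0.008,0,0,0,0.2],[0.006,0,0,0,0.2],[0.002,0,0,0,0.2],[0,0,0,0,0.2]],
])

```text
time: 19.95
tool_pos: [0.4736, 0.2959, 0.0253]
tool_rot: [-1.55, 1.553, -1.358]
contact_force: [-0.3, 0.2, 0.1]
opening: 0.0547
```

Run:
```python
from plan import *
im=snap('wrist','w14.png')
plan(.473,.293,.011,100.9,maxs=.01)
```

```text
t 20.0 p [0.4735 0.2966 0.0634] jaw 101.04 tilt [ 0.0039 -0.017 ] F [ 0.  -0.2  1.1] op 0.0551 q [ 0.43  0.58  1.63 -0.02  0.94 -1.32]
turn 0.14 world d [-0.0005 -0.0036 -0.0524] rows 6
[0.0087, -0.0004, -0.0002] 0.02
[0.0087, -0.0004, -0.0002] 0.02
[0.0087, -0.0004, -0.0002] 0.02
[0.0087, -0.0004, -0.0002] 0.02
[0.0087, -0.0004, -0.0002] 0.02
[0.0087, -0.0004, -0.0002] 0.02
```

View pics/w14.png

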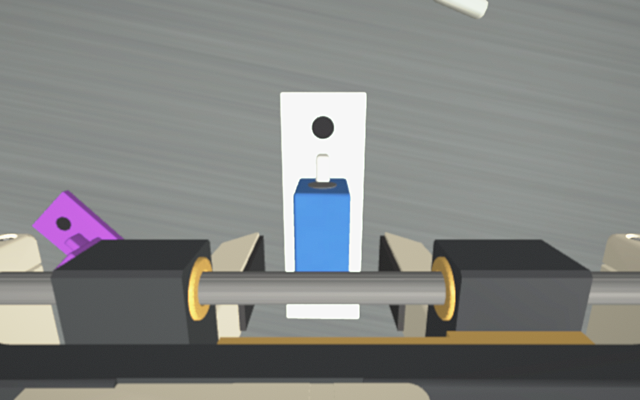

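The lug, columns 295–350, is centred between the fingers at 262 and 380. I'll go down to just above the plate.

Request:
play_rows([
  [[0.005,0,0,0,0.2],[0.008,0,0,0,0.2],[0.009,0,0,0,0.2],[0.009,0,0,0,0.2],[0.009,0,0,0,0.2],[0.006,0,0,0,0.2],[0.003,0,0,0,0.2],[0,0,0,0,0.2],[0,0,0,0,0.2],[0,0,0,0,0.2]],
])

```text
time: 21.0
tool_pos: [0.474, 0.2949, -0.0282]
tool_rot: [-1.55, 1.553, -1.358]
contact_force: [-0.2, -0.3, -0.5]
opening: 0.0551
```

Run:
```python
from plan import *
plan(.473,.293,.011,100.9,maxs=.01)
```

```text
t 21.0 p [0.4738 0.2956 0.0098] jaw 101.03 tilt [ 0.0037 -0.0171] F [-0.2 -0.3 -0.5] op 0.0551 q [ 0.43  0.66  1.66 -0.02  0.82 -1.32]
turn 0.13 world d [-0.0008 -0.0026  0.0012] rows 1
[-0.0011, -0.0024, -0.0013] 0.13
```

Request:
play_rows([
  [[-0.001,-0.001,0,0,0.2],[0,0,0,0,-0.2],[0,0,0,0,-0.7],[0,0,0,0,-0.8],[0,0,0,0,-0.8],[0,0,0,0,-0.8],[0,0,0,0,-0.8],[0,0,0,0,-0.8],[0,0,0,0,-0.8],[0,0,0,0,-0.8]],
], grip_force=55)

```text
time: 22.0
tool_pos: [0.475, 0.2945, -0.0257]
tool_rot: [-1.398, 1.554, -1.205]
contact_force: [-0.6, -0.1, 0.1]
opening: 0.03
```

Request:
play_rows([
  [[-0.005,0,0,0,-0.8],[-0.01,0,0,0,-0.8],[-0.02,0,0,0,-0.8],[-0.025,0,0,0,-0.8],[-0.025,0,0,0,-0.8],[-0.025,0,0,0,-0.8],[-0.025,0,0,0,-0.8],[-0.015,0,0,0,-0.8],[-0.008,0,0,0,-0.8],[-0.002,0,0,0,-0.8]],
])

```text
time: 23.0
tool_pos: [0.4716, 0.2958, 0.1434]
tool_rot: [-1.674, 1.553, -1.482]
contact_force: [0.7, 0.0, -2.7]
opening: 0.0298
```

Run:
```python
from plan import *
snap('wrist','w15.png')
plan(.590,-.07,.19,112.2,maxs=.04)
```

```text
t 23.05 p [0.4715 0.2965 0.1812] jaw 101.04 tilt [ 0.0013 -0.0183] F [-0.4 -0.1 -2.6] op 0.0297 q [ 0.43  0.44  1.5  -0.02  1.21 -1.32]
turn -11.16 world d [ 0.1185 -0.3665  0.0088] rows 10
[-0.0002, -0.0383, 0.0046] -1.12
[-0.0002, -0.0383, 0.0039] -1.12
[-0.0002, -0.0384, 0.0031] -1.12
[-0.0002, -0.0385, 0.0024] -1.12
[-0.0002, -0.0385, 0.0016] -1.12
[-0.0002, -0.0385, 0.0009] -1.12
[-0.0002, -0.0385, 0.0001] -1.12
[-0.0002, -0.0385, -0.0006] -1.12
[-0.0002, -0.0385, -0.0014] -1.12
[-0.0002, -0.0385, -0.0021] -1.12
```

View pics/w15.png

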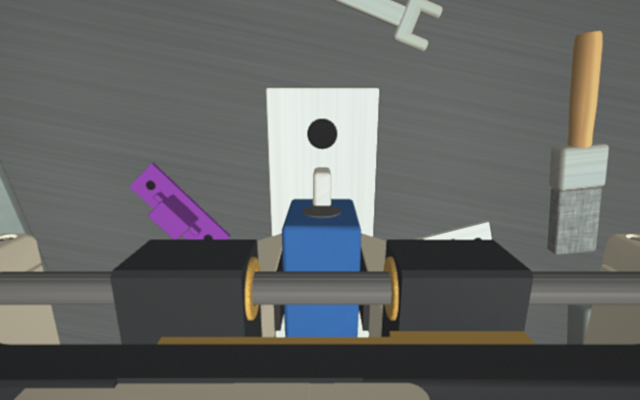

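Run:
```python
from plan import *
o,p,R=pose(); c=robot.get_calibration('wrist')
O,D=ray(c,(323,88.5)); o2=R.T@(O-p); d2=R.T@D
for h in (.002,.004): s=(h-o2[0])/d2[0]; print(h,o2+s*d2,s*np.linalg.norm(ray(c,(267,88))[1]-ray(c,(379,88.5))[1]))
```

```text
0.002 [ 0.002      -0.00062677 -0.07624958] 0.048309378646209385
0.004 [ 0.004      -0.00061821 -0.07630826] 0.048911628812834146
```

Request:
play_rows([
  [[0,-0.02,0.003,-1,-0.8],[0,-0.035,0.005,-1.2,-0.8],[0,-0.04,0.004,-1.2,-0.8],[0,-0.04,0.003,-1.2,-0.8],[0,-0.04,0.003,-1.2,-0.8],[0,-0.04,0.002,-1.2,-0.8],[0,-0.04,0.002,-1.2,-0.8],[0,-0.04,0.001,-1.2,-0.8],[0,-0.03,0.001,-0.8,-0.8],[0,-0.015,0,-0.5,-0.8]],
])

```text
time: 24.05
tool_pos: [0.587, -0.0343, 0.1367]
tool_rot: [-2.77, 1.544, -2.377]
contact_force: [0.5, 0.6, -2.3]
opening: 0.0298
```

Run:
```python
from plan import *
plan(.564,-.07,.15,112.2,maxs=.02)
```

```text
t 24.05 p [ 0.5878 -0.0336  0.1747] jaw 112.52 tilt [-0.0194 -0.0186] F [ 0.5  0.6 -2.3] op 0.0298 q [-0.18  0.51  1.4  -0.02  1.25 -2.13]
turn 0.32 world d [-0.0238 -0.0364 -0.0247] rows 3
[0.0086, -0.0081, -0.0118] 0.11
[0.0086, -0.0081, -0.0117] 0.11
[0.0086, -0.0081, -0.0117] 0.11
```

Request:
play_rows([
  [[0,-0.01,-0.015,0.2,-0.8],[0,-0.01,-0.015,0.1,-0.8],[0,-0.008,-0.003,0,-0.8],[0,0,0,0,-0.8],[0,0,0,0,-0.8],[0.025,0,0,0,-0.8],[0,0,0,0,-0.8],[0,0,0,0,-0.8],[0,0,0,0,-0.8],[0,0,0,0,-0.8]],
])

```text
time: 25.05
tool_pos: [0.5667, -0.074, 0.1082]
tool_rot: [-2.973, 1.541, -2.586]
contact_force: [-0.0, 1.3, -2.8]
opening: 0.0295
```

Run:
```python
from plan import *
plan(.565,-.069,.15,112.2,maxs=.02)
```

```text
t 25.05 p [ 0.5677 -0.0734  0.1461] jaw 112.17 tilt [-0.0257 -0.016 ] F [-0.   1.3 -2.8] op 0.0295 q [-0.25  0.51  1.48 -0.02  1.17 -2.2 ]
turn -0.03 world d [-0.0027  0.0044  0.0039] rows 1
[-0.0039, 0.0051, -0.0009] -0.03
```

Request:
play_rows([
  [[0,0.002,-0.001,0,-0.8],[0,0.002,0,0,-0.8],[0,0.001,0,0,-0.8],[0,0,0,0,-0.8],[0.005,0,0,0,-0.8],[0.007,0,0,0,-0.8],[0.005,0,0,0,-0.8],[0,0,0,0,-0.8],[0,0,0,0,-0.8],[0,0,0,0,-0.8]],
])

```text
time: 26.05
tool_pos: [0.5636, -0.0697, 0.0907]
tool_rot: [-2.935, 1.542, -2.548]
contact_force: [-0.3, 1.0, -2.3]
opening: 0.0296
```

Run:
```python
from plan import *
snap('wrist','w16.png')
plan(.565,-.069,.09,112.2,maxs=.01)
```

```text
t 26.1 p [ 0.5646 -0.0691  0.1288] jaw 112.18 tilt [-0.0241 -0.0164] F [ 0.3 -0.4 -1.5] op 0.0299 q [-0.24  0.52  1.52 -0.02  1.12 -2.19]
turn -0.02 world d [ 0.0004  0.0001 -0.0388] rows 4
[0.0097, 0.0, 0.0004] -0.01
[0.0097, 0.0, 0.0004] -0.01
[0.0097, 0.0, 0.0004] -0.01
[0.0097, 0.0, 0.0004] -0.01
```

View pics/w16.png

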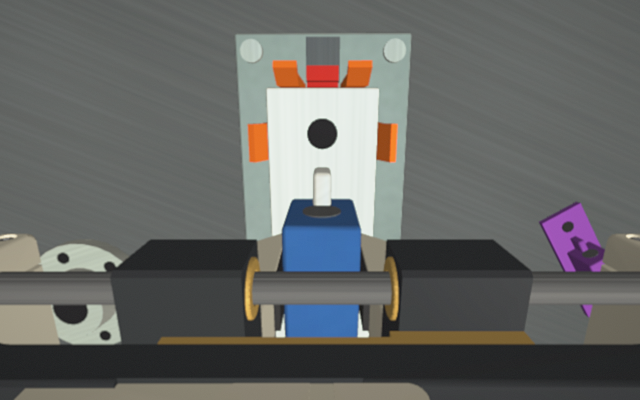

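Bracket and tray are both centred on column 322. I'll lower it to just above the catches.

Request:
play_rows([
  [[0.005,0,0,0,-0.8],[0.008,0,0.001,0,-0.8],[0.008,0,0,0,-0.8],[0.008,0,0.001,0,-0.8],[0.006,0,0,0,-0.8],[0.004,0,0,0,-0.8],[0.002,0,0,0,-0.8],[0,0,0,0,-0.8],[0,0,0,0,-0.8],[0,0,0,0,-0.8]],
])

```text
time: 27.1
tool_pos: [0.5644, -0.0697, 0.046]
tool_rot: [-2.942, 1.541, -2.555]
contact_force: [0.1, -1.1, -2.4]
opening: 0.0298
```

Run:
```python
from plan import *
snap('wrist','w17.png')
plan(.565,-.069,.056,112.2,maxs=.01)
```

```text
t 27.15 p [ 0.5653 -0.0691  0.084 ] jaw 112.18 tilt [-0.0247 -0.0165] F [-0.4  0.  -2.9] op 0.0297 q [-0.24  0.58  1.56 -0.03  1.02 -2.19]
turn -0.02 world d [-0.0003  0.0001 -0.028 ] rows 3
[0.0093, 0.0001, 0.0002] -0.01
[0.0093, 0.0001, 0.0002] -0.01
[0.0093, 0.0001, 0.0002] -0.01
```

View pics/w17.png

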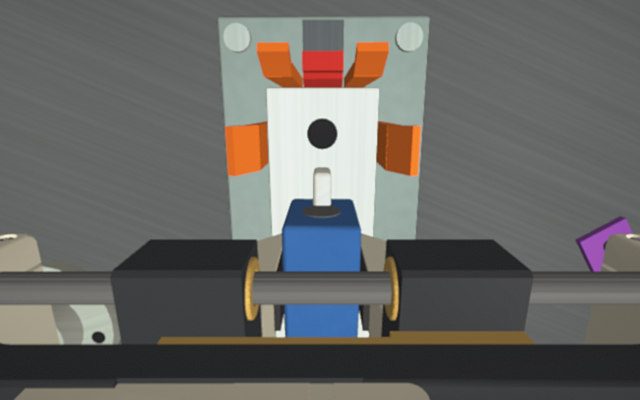

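Request:
play_rows([
  [[0.003,0,0,0,-0.8],[0.004,0,0,0,-0.8],[0.004,0,0,0,-0.8],[0.004,0,0,0,-0.8],[0.003,0,0,0,-0.8],[0.003,0,0,0,-0.8],[0.002,0,0,0,-0.8],[0.001,0,0,0,-0.8],[0.001,0,0,0,-0.8],[0.001,0,0,0,-0.8]],
], grip_force=60)

```text
time: 28.15
tool_pos: [0.5655, -0.0704, 0.0229]
tool_rot: [-2.768, 1.545, -2.381]
contact_force: [-3.4, -0.4, 7.6]
opening: 0.0298
```

Run:
```python
from plan import *
plan(.565,-.069,.052,112.2,maxs=.01)
```

```text
t 28.15 p [ 0.5662 -0.0698  0.0609] jaw 112.19 tilt [-0.0187 -0.0178] F [-3.4 -0.4  7.6] op 0.0298 q [-0.24  0.61  1.58 -0.03  0.97 -2.19]
turn -0.01 world d [-0.0012  0.0008 -0.0089] rows 1
[0.0089, 0.0013, -0.0006] -0.01
```

Request:
play_rows([
  [[0.003,0,0,0,-0.8],[0.003,0,0,0,-0.8],[0.003,0,0,0,-0.8],[0.003,0,0,0,-0.8],[0.002,0,0,0,-0.8],[0.002,0,0,0,-0.8],[0.001,0,0,0,-0.8],[0,0,0,0,-0.8],[0,0,0,0,-0.8],[0,0,0,0,-0.8]],
])

```text
time: 29.15
tool_pos: [0.5656, -0.0705, 0.0153]
tool_rot: [-2.559, 1.549, -2.173]
contact_force: [-4.4, 0.9, 9.7]
opening: 0.0295
```

Run:
```python
from plan import *
snap('wrist','w18.png'); s=snap('scene','s18.png')
plan(.565,-.069,.052,112.2,maxs=.01)
cv2.imwrite('pics/s18c.png',cv2.resize(s[150:260,190:320,::-1],None,fx=5,fy=5,interpolation=cv2.INTER_CUBIC))
```

```text
t 29.25 p [ 0.5661 -0.0698  0.0533] jaw 112.16 tilt [-0.0124 -0.0184] F [-4.5  0.3  9.6] op 0.0294 q [-0.25  0.61  1.6  -0.03  0.94 -2.19]
turn -0.04 world d [-0.0011  0.0008 -0.0013] rows 1
[0.0013, 0.0012, -0.0007] -0.04
```

View pics/w18.png

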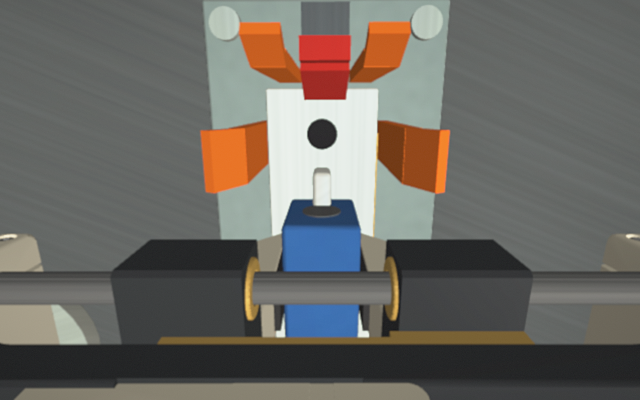

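View pics/s18c.png

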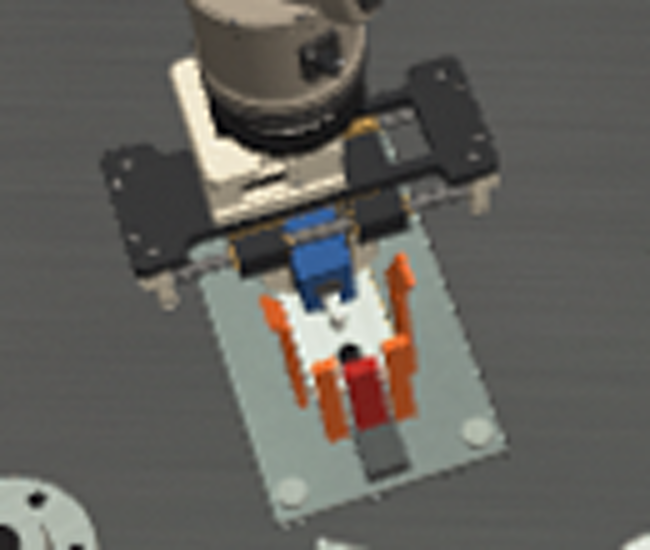

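The near (-x) catch appears to be over the plate, with its nose at (325,98). The far one is unclear, so I'll press further.

Request:
play_rows([
  [[0.003,0,0,0,-0.8],[0.003,0,0,0,-0.8],[0.003,0,0,0,-0.8],[0.003,0,0,0,-0.8],[0.003,0,0,0,-0.8],[0.003,0,0,0,-0.8],[0.002,0,0,0,-0.8],[0.001,0,0,0,-0.8],[0,0,0,0,-0.8],[0,0,0,0,-0.8]],
])

```text
time: 30.25
tool_pos: [0.566, -0.0705, 0.0133]
tool_rot: [-2.1, 1.551, -1.713]
contact_force: [-4.7, 0.2, 9.6]
opening: 0.0297
```

Run:
```python
from plan import *
s=snap('scene','s19.png')
plan(.565,-.069,.052,112.2,maxs=.01)
cv2.imwrite('pics/s19c.png',cv2.resize(s[190:250,230:290,::-1],None,fx=10,fy=10,interpolation=cv2.INTER_CUBIC))
snap('wrist','w19.png')
```

```text
t 30.3 p [ 0.5661 -0.0698  0.0514] jaw 112.17 tilt [-0.0028 -0.0197] F [-4.2  0.3  9.6] op 0.0295 q [-0.25  0.61  1.61 -0.02  0.92 -2.19]
turn -0.03 world d [-0.0011  0.0008  0.0006] rows 1
[-0.0006, 0.0011, -0.0007] -0.03
```

View pics/s19c.png

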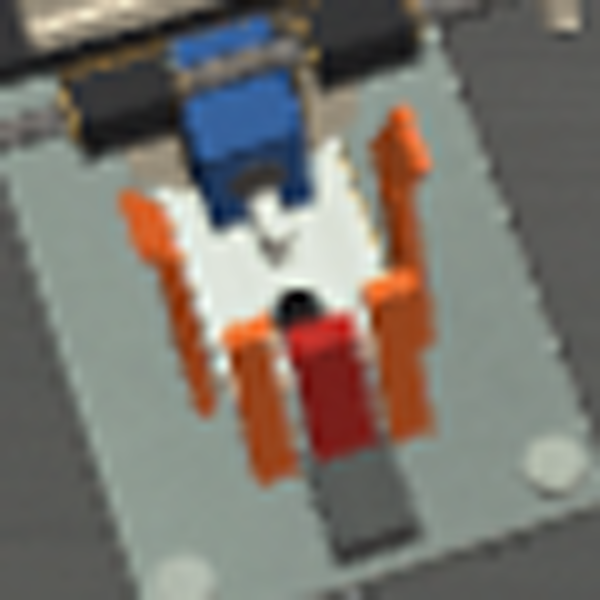

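View pics/w19.png

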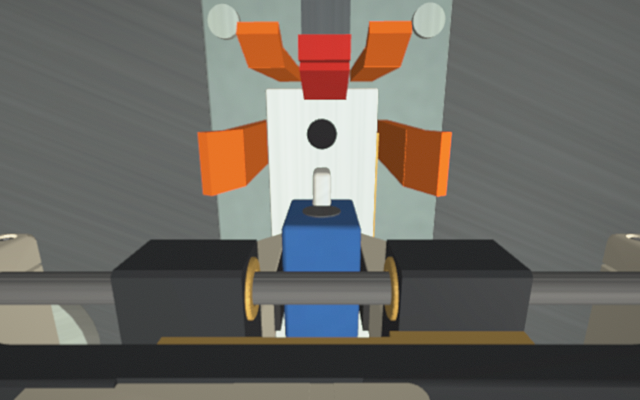

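```bash
cat > ck.py <<'E'
from plan import *
import sys
u=np.array([np.cos(np.radians(22.2)),np.sin(np.radians(22.2))]);w=np.array([-u[1],u[0]]);C=np.array([.564,-.070])
def T(x,y,z): return np.r_[C+x/1000*u+y/1000*w,z/1000]
c=robot.get_calibration(sys.argv[1])
for P in [(-68,0,53),(-78,0,77),(-75,0,53),(-75,25,53),(-75,-25,53),(-75,-25,45),(68,0,53),(78,0,77),(75,25,53),(75,-25,53),(75,25,45)]: print(P,proj(c,T(*P)).round(1).tolist())
E
python3 ck.py wrist; echo; python3 ck.py scene
python3 - <<'E'
import cv2
im=cv2.imread('pics/w19.png'); cv2.imwrite('pics/w19c.png',cv2.resize(im[20:120,250:400],None,fx=5,fy=5,interpolation=cv2.INTER_CUBIC))
E
```

```text
(-68, 0, 53) [[325.6, 104.0]]
(-78, 0, 77) [[325.3, 75.0]]
(-75, 0, 53) [[325.6, 86.9]]
(-75, 25, 53) [[384.9, 86.8]]
(-75, -25, 53) [[266.7, 87.0]]
(-75, -25, 45) [[269.6, 87.8]]
(68, 0, 53) [[325.0, 371.6]]
(78, 0, 77) [[324.6, 427.0]]
(75, 25, 53) [[372.2, 383.3]]
(75, -25, 53) [[278.0, 382.1]]
(75, 25, 45) [[370.4, 372.3]]

(-68, 0, 53) [[246.0, 183.4]]
(-78, 0, 77) [[244.0, 175.7]]
(-75, 0, 53) [[245.3, 181.5]]
(-75, 25, 53) [[253.9, 178.9]]
(-75, -25, 53) [[236.7, 184.0]]
(-75, -25, 45) [[237.0, 185.6]]
(68, 0, 53) [[260.2, 223.5]]
(78, 0, 77) [[260.5, 222.2]]
(75, 25, 53) [[270.0, 222.8]]
(75, -25, 53) [[251.9, 228.5]]
(75, 25, 45) [[270.2, 224.3]]
```

View pics/w19c.png

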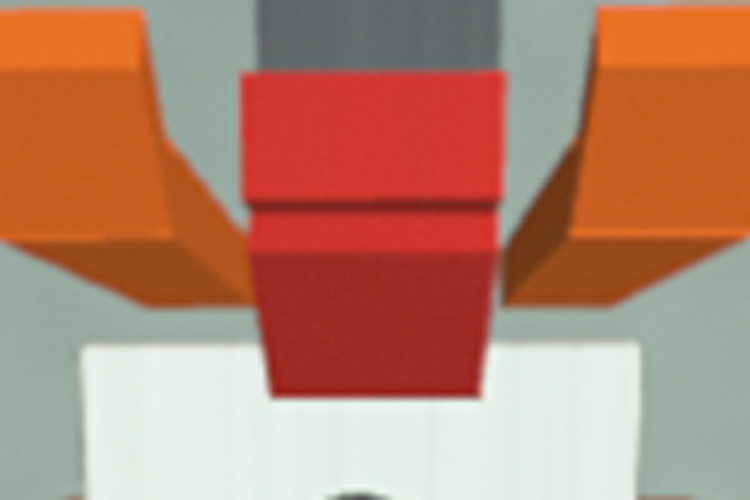

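Run:
```python
import cv2,numpy as np
a=cv2.imread('pics/scene0.png')[205:250,240:285];b=cv2.imread('pics/s18.png')[205:250,240:285];d=cv2.imread('pics/s19.png')[205:250,240:285]
f=lambda i:cv2.resize(i,None,fx=5.8,fy=8,interpolation=cv2.INTER_CUBIC)
cv2.imwrite('pics/cmp.png',np.hstack([f(a),f(b),f(d)]))
for i in (a,b,d):
    h=cv2.cvtColor(i,cv2.COLOR_BGR2HSV).astype(int); m=((h[...,0]<4)|(h[...,0]>176))&(h[...,1]>170); r,c=np.nonzero(m); print(m.sum(),r.mean()+205,c.mean()+240,r.min()+205,r.max()+205)
```

```text
75 228.2 262.53333333333336 222 235
77 227.98701298701297 262.4805194805195 222 235
77 227.98701298701297 262.4805194805195 222 235
```

View pics/cmp.png

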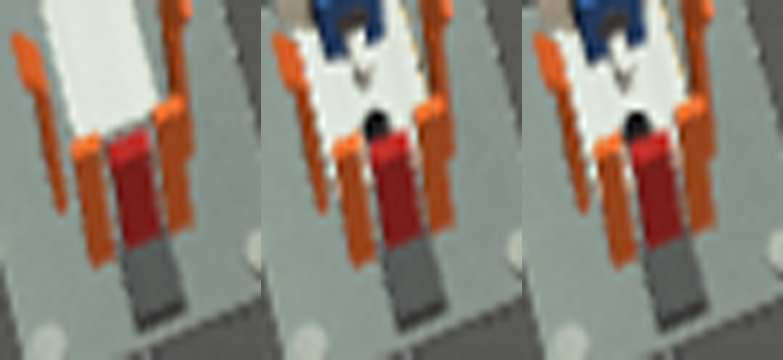

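The +x catch is in exactly its original closed position (red centroid within 0.3 px of the first picture) with the plate beneath, and the -x nose overlaps the plate. Both catches look snapped. I'll release and check.

Request:
play_rows([
  [[0,0,0,0,-0.6],[0,0,0,0,-0.3],[0,0,0,0,0],[0,0,0,0,0],[0,0,0,0,0],[0,0,0,0,0],[-0.01,0,0,0,0],[-0.02,0,0,0,0],[-0.03,0,0,0,0],[-0.03,0,0,0,0]],
])

```text
time: 31.35
tool_pos: [0.5637, -0.0681, 0.1036]
tool_rot: [-2.509, 1.55, -2.122]
contact_force: [-1.5, -0.8, 0.2]
opening: 0.0458
```

Run:
```python
from plan import *
snap('wrist','w20.png')
plan(.50,.10,.25,112.2,maxs=.04)
```

```text
t 31.4 p [ 0.5668 -0.0679  0.1472] jaw 112.17 tilt [-0.0022 -0.0196] F [ 1.7 -0.8  4.8] op 0.0458 q [-0.24  0.5   1.51 -0.02  1.14 -2.19]
turn -0.03 world d [-0.0668  0.1679  0.1028] rows 6
[-0.0177, 0.0298, 0.0001] -0.01
[-0.0177, 0.0298, 0.0001] -0.01
[-0.0177, 0.0298, 0.0001] -0.01
[-0.0177, 0.0298, 0.0001] -0.01
[-0.0177, 0.0298, 0.0001] -0.01
[-0.0177, 0.0298, 0.0001] -0.01
```

View pics/w20.png

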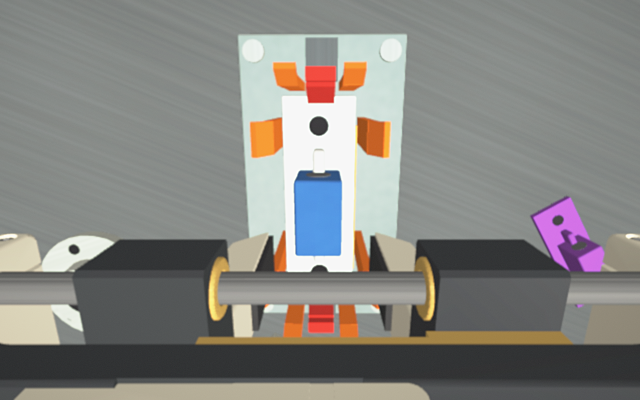

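Request:
play_rows([
  [[-0.02,0,0,0,0.3],[-0.03,0,0.01,0,0.3],[-0.03,0,0.02,0,0.3],[-0.03,0,0.02,0,0.3],[-0.02,0,0.02,0,0.3],[-0.01,0,0.02,0,0.3],[-0.005,0,0.01,0,0.3],[0,0,0,0,0.3],[0,0,0,0,0.3],[0,0,0,0,0.3]],
])

```text
time: 32.4
tool_pos: [0.6611, -0.0259, 0.2665]
tool_rot: [-1.714, 1.55, -1.328]
contact_force: [0.3, 0.1, -0.2]
opening: 0.06
```

```bash
python3 ck.py wrist
python3 - <<'E'
from plan import *
im=snap('wrist','w21.png')
o,p,R=pose();print(p)
cv2.imwrite('pics/w21c.png',cv2.resize(im[60:300,230:430,::-1],None,fx=3,fy=2.5,interpolation=cv2.INTER_CUBIC))
s=snap('scene','s21.png')
cv2.imwrite('pics/s21c.png',cv2.resize(s[160:255,215:300,::-1],None,fx=6,fy=6,interpolation=cv2.INTER_CUBIC))
E
```

```text
(-68, 0, 53) [[322.6, -2.4]]
(-78, 0, 77) [[322.2, -21.0]]
(-75, 0, 53) [[322.6, -10.0]]
(-75, 25, 53) [[346.9, -10.2]]
(-75, -25, 53) [[298.4, -9.8]]
(-75, -25, 45) [[299.0, -7.5]]
(68, 0, 53) [[322.6, 130.8]]
(78, 0, 77) [[322.2, 141.9]]
(75, 25, 53) [[344.5, 137.0]]
(75, -25, 53) [[300.8, 136.9]]
(75, 25, 45) [[344.2, 136.3]]
[ 0.66078335 -0.02516894  0.30446745]
```

View pics/w21.png

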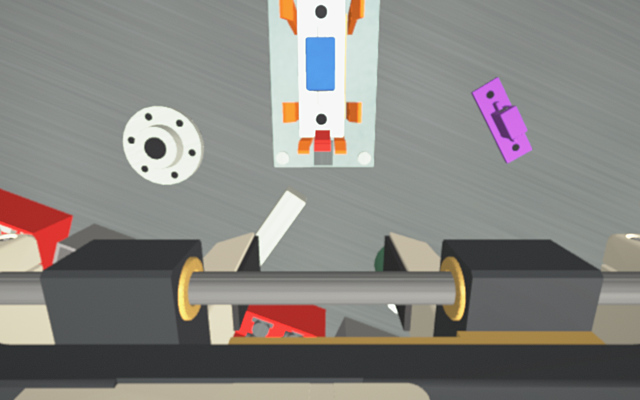

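View pics/s21c.png

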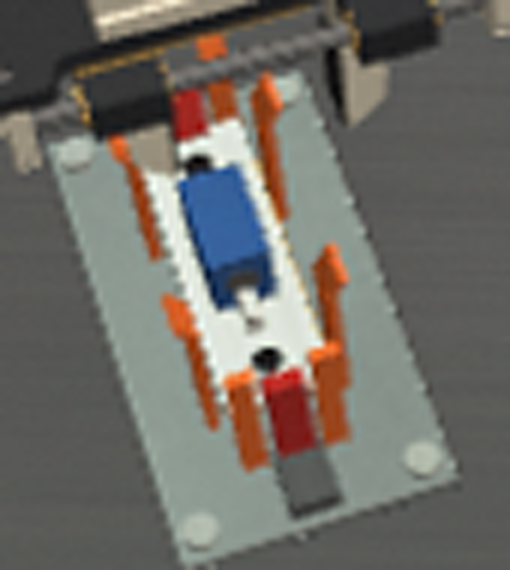

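Run:
```python
from m import *
im=cv2.cvtColor(cv2.imread('pics/w21.png'),cv2.COLOR_BGR2RGB)
for z in (.093,.101,.106): print(z,rect('wrist',im,(320,64),z,'blue',45))
s=cv2.cvtColor(cv2.imread('pics/s21.png'),cv2.COLOR_BGR2RGB)
for n in (3,):
  cv2.imwrite('pics/w21d.png',cv2.resize(im[95:175,265:385,::-1],None,fx=6,fy=6,interpolation=cv2.INTER_CUBIC))
```

```text
0.093 (((564.9888916015625, -71.67291259765625), (46.907005310058594, 27.53179931640625), 21.943429946899414), array([ 306,   38,   29,   52, 1469], dtype=int32))
0.101 (((565.616943359375, -71.21154022216797), (45.893192291259766, 26.936784744262695), 21.94363021850586), array([ 306,   38,   29,   52, 1469], dtype=int32))
0.106 (((566.0094604492188, -70.92320251464844), (45.25959777832031, 26.56490707397461), 21.944002151489258), array([ 306,   38,   29,   52, 1469], dtype=int32))
```

View pics/w21d.png

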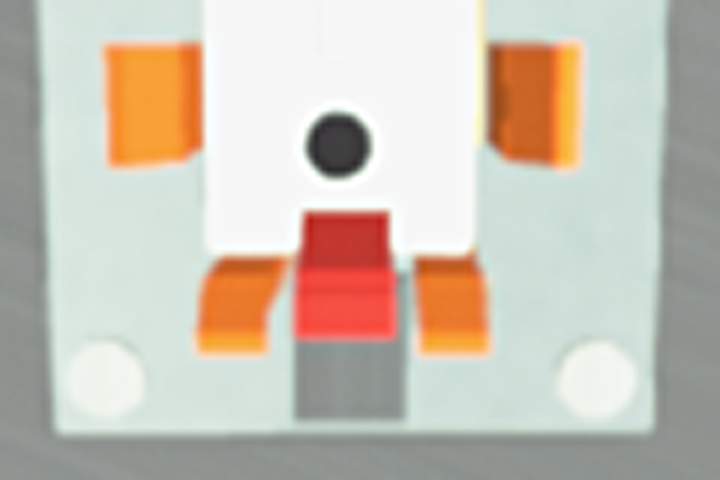

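Request:
play_rows([
  [[0,0.02,0,0,0.3],[0,0.04,0,0,0.3],[0,0.045,0,0,0.3],[0,0.045,0,0,0.3],[0,0.045,0,0,0.3],[0,0.045,0,0,0.3],[0,0.045,0,0,0.3],[0,0.03,0,0,0.3],[0,0.02,0,0,0.3],[0,0.01,0,0,0.3]],
])

```text
time: 33.5
tool_pos: [0.5233, 0.2992, 0.2562]
tool_rot: [-2.023, 1.549, -1.646]
contact_force: [0.1, -0.8, -0.7]
opening: 0.0598
```

Run:
```python
from plan import *
from m import rect
s=snap('scene','s22.png');t=snap('top','t22.png')
for z in (.093,.106): print(z,rect('top',t,(369,197),z,'blue',30)[0])
for x in (s[160:255,215:300,::-1],t[140:250,325:415,::-1]): pass
a=cv2.resize(s[160:255,215:300,::-1],(380,425),interpolation=cv2.INTER_CUBIC);b=cv2.resize(t[145:245,325:410,::-1],(361,425),interpolation=cv2.INTER_CUBIC)
cv2.imwrite('pics/f22.png',np.hstack([a,b])); cv2.imwrite('pics/t22s.png',t[...,::-1])
```

```text
0.093 ((564.0134887695312, -68.37741088867188), (48.478118896484375, 32.82634735107422), 21.99643325805664)
0.106 ((561.756103515625, -66.73249816894531), (47.97367477416992, 32.484771728515625), 21.996448516845703)
```

View pics/f22.png

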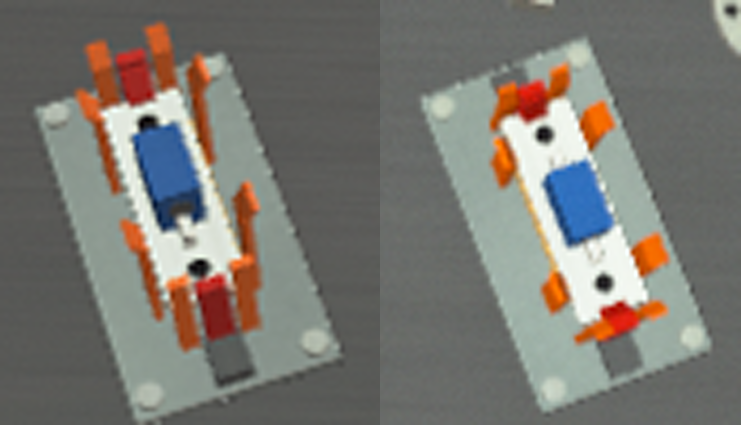

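View pics/t22s.png

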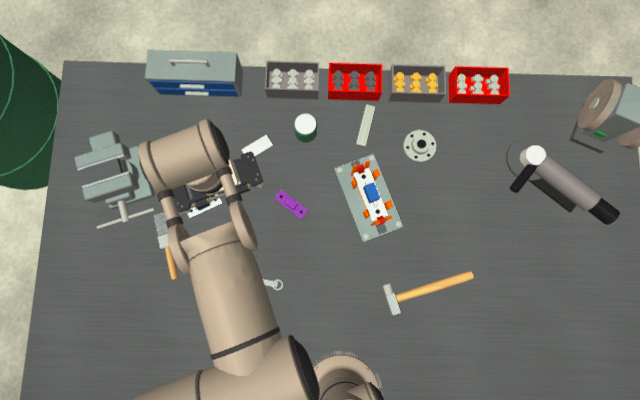

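Run:
```python
import cv2,numpy as np
for n,(A,B),bx in [('scene',('scene0','s22'),[(155,190),(222,245)]),('top',('top0','t22'),[(210,235),(155,180)])]:
  for (r0,r1),(c0,c1) in ([((155,195),(232,262)),((215,245),(250,275))] if n=='scene' else [((208,232),(365,395)),((155,182),(345,375))]):
    for f in (A,B):
        h=cv2.cvtColor(cv2.imread(f'pics/{f}.png')[r0:r1,c0:c1],cv2.COLOR_BGR2HSV).astype(int); m=((h[...,0]<4)|(h[...,0]>176))&(h[...,1]>170); r,c=np.nonzero(m); print(n,f,m.sum(),(r.mean()+r0).round(2),(c.mean()+c0).round(2),r.min()+r0,r.max()+r0)
a=cv2.imread('pics/top0.png')[150:190,340:385];b=cv2.imread('pics/t22.png')[150:190,340:385]
cv2.imwrite('pics/cmp2.png',np.hstack([cv2.resize(i,None,fx=8,fy=8,interpolation=cv2.INTER_CUBIC) for i in (a,b)]))
```

```text
scene scene0 74 177.43 244.74 171 184
scene s22 65 176.51 244.54 171 182
scene scene0 75 228.2 262.53 222 235
scene s22 76 228.16 262.57 222 235
top top0 37 219.14 381.24 216 223
top t22 37 219.22 381.14 216 223
top top0 41 168.17 360.05 164 172
top t22 43 168.33 360.37 164 172
```

View pics/cmp2.png

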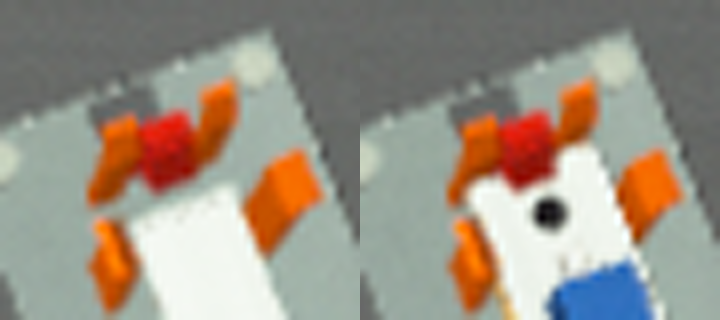

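In the top view both catches are back at their closed positions (centroids within 0.4 px, under 1 mm), with the plate beneath their noses. The arm is clear, so I'll hand in.

Run:
```python
from h import *
o=robot.observe(); print(o['time'],o['contact_force']); print(robot.hand_in())
```

```text
33.6 [-0.08629137  0.09393568 -0.08110633]
the job is handed in; nothing more can be done
None
```

The press-repair kit is made up in the orange-posted tray, and I handed the job in at 33.6 s of the 67 s allowed. I laid the brass shim flat on the bed between its lips and let go. I then set the larger blue-lug bracket on it, pressed it down and released it.

**Last checks:**
- **Catches:** in the top view both red catches sit where they were when closed, within 0.4 px (under 1 mm). Both noses reach over the ends of the plate.
- **Bracket height:** the lug's centre in the top and wrist views agrees within about 4 mm at the latched height (93 mm). I couldn't measure that height directly.
- **Arm:** it is clear of everything, with a force reading of about 0 N.

**What failed or disagreed:**
- **First two shim grasps:** both closed on air. The fingertips really end about 38 mm short of the reported tool point; I corrected for that and nothing had been moved.
- **Gripper tilt:** it drifted up to about 1.5° during fast moves. The bracket still went home.
- **Scene view of the -x catch:** it differed slightly, by about 1 px in its centre and 2 px at its lower edge. I put that down to the plate hiding its stem.

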